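# Take out the reflector panel and hold the culture hood open

### The job

Draw the reflector panel straight up out of the slotted uprights in front of the culture box, lower it (do not drop it) on edge into the empty trough so that it stands on the trough's floor, and let go of it; the hood stays shut meanwhile, because the panel blocks its swing. Then lift the culture box's hood to 40 degrees and hold it there steadily so that a colleague can swap the jars: the hood falls shut by itself, so finish while still holding it, with nothing else carrying it. Leave the jars, dish, forceps, bottle, flask and brush around where they are.

Things in the scene. Friction and masses are not known exactly. Their poses are not given: they have to be found in the camera images.
- box: the culture box, fixed: grey tray 250 x 190 x 12 mm, four jars under a white hood. Origin: at table level, midway between two slotted steel uprights at its front edge. x points from there back to the hood's hinge (roughly away from the robot), y left along the panel, z up. Uprights 70 mm high, 180 mm apart; vertical slots 9 mm wide, open at the top, hold the panel by its side edges
- panel: the reflector panel: plain flat brushed-aluminium sheet 180 wide x 180 high x 5 mm thick, about 200 g, loose, standing upright in the slots on the tray (12 mm above the table), its top edge 192 mm above the table, its plane across the box's x axis. Origin: middle of its lower edge; x across its thickness, y along its width, z up. The hood's front is 9.5 mm behind it
- panel_top (a point): middle of the panel's top edge (180 mm above its lower edge)
- trough_in (a point): middle of the trough's inner floor, 5 mm above the table. The trough is a grey plastic open box fixed to the table, 42 x 222 mm outside and 85 mm high, walls 5 mm, so inside 32 mm (x) by 212 mm (y); its axes: x across the narrow way, y along its length. A panel let go in it leans up to about 20 degrees against a wall
- hood (a joint): opening angle of the hood, rad: 0 shut (level), 0.698 is 40 degrees, stop at 1.3. White cover with a clear window, 220 long x 150 wide mm, skirts 90 mm deep, about 0.5 kg; turns freely on a rear hinge and always falls shut. Shut, its top surface is 133 mm above the table. Opening, the lower edge of its front skirt first swings up to 18 mm forward over the panel's place
- hood_handle (a point): centre of the hood's handle: round steel bar 12 mm thick, 126 mm long, parallel to the hinge, axis 38 mm above the hood's top surface, on two posts 110 mm apart; turns with the hood. When shut it is 171 mm above the table, 77 mm behind the panel, and 155 mm forward of and 46 mm above the hinge
- hood_hinge (a point): middle of the hood's hinge line, at the rear of the box, 125 mm above the table and 232 mm behind the panel; the hinge line is level, along the box's y
- jar_tall: bystander: capped green glass jar, 64 mm wide, 120 mm high, beyond the trough; origin under its centre
- jar_short: bystander: capped clear jar, 60 mm wide, 75 mm high, beyond the trough; origin under its centre
- dish: bystander: round covered glass dish, 90 mm wide, 16 mm high, on the robot's side of the culture box; origin under its centre
- forceps: bystander: steel forceps 130 mm long, 4 mm high, lying on the robot's side of the trough; origin under the middle
- spray: bystander: white plastic bottle, 64 mm wide, 190 mm high, left of the work; origin under its centre
- flask: bystander: conical flask, 90 mm wide, 140 mm high, right of the work; origin under its centre
- brush: bystander: brush 160 mm long lying at the right of the work; origin under its middle
There are look-alikes about, which are no part of the job. Of the things that look like the part that bears trough_in, the larger one is meant. There is more than one size of the panel; the job needs the larger.

How it is judged (in metres and radians):
On the way, in this order (a step that is already met when the one before it is completed fails the run):
1. the panel is drawn up clear of the slotted uprights, the hood still shut (z of panel in the frame of box above 0.075 m and value of joint hood below 0.12 rad), for 0.1 s.
2. the panel stands on edge on the trough's floor, let go, the hood still shut (distance between panel and trough_in below 0.03 m and angle between panel's own z axis and vertical below 0.5 rad and contact force between the fingers and panel below 0.05 N and value of joint hood below 0.12 rad), for 0.2 s.
At the end, for the whole second after the job is handed in: The hood is held still at 40 degrees (within 5) by the gripper's fingers (at least 0.8 N on it) and no loose thing touches it; the panel stands at rest on the trough's floor, lower edge within 30 mm of the floor's middle, leaning less than 29 degrees, not touched by the fingers (value of joint hood between 0.611 and 0.785 rad and velocity of joint hood between -0.05 and 0.05 rad/s and contact force between the fingers and hood above 0.8 N and distance between panel and trough_in below 0.03 m and angle between panel's own z axis and vertical below 0.5 rad and contact force between each of the fingers, hood and panel below 0.05 N and linear speed of panel below 0.03 m/s and contact force between hood and jar_tall below 0.05 N and contact force between hood and jar_short below 0.05 N and contact force between hood and dish below 0.05 N and contact force between hood and forceps below 0.05 N and contact force between hood and spray below 0.05 N and contact force between hood and flask below 0.05 N and contact force between hood and brush below 0.05 N); the arm keeps its last pose, push and grip.
It fails at once if a bystander is moved more than 30 mm (distance of any of jar_tall, jar_short, dish, forceps, spray, flask, brush from where it was at the start of the episode above 0.03 m).
It fails at once if the panel is dropped (faster than 0.9 m/s out of the fingers) (linear speed of panel above 0.9 m/s and contact force between the fingers and panel below 0.05 N).
It also fails if it takes over 64 s, if anything falls off the work surface, if the arm or the gripper's body presses on something with over 40 N, if the wrist force passes 120 N, or if a joint passes its speed limit or range.

### The arm

A 6-joint arm with a two-finger parallel gripper is mounted at the origin on the work surface. World frame = base frame: x ahead of the robot, y to its left, z up, the work surface at z = 0. Lengths are in mm, angles in rad, forces in N, time in s.
With the tool pointing down it reaches from about 325 to 775 mm from the base axis. Payload 5.5 kg.
Tool frame: the origin (TCP) lies at the very end of the fingers, on their centre line; the grasp point (between the pads) lies 19 mm behind it; z points along the fingers, y is the direction in which the jaws open and shut (so a half turn about z gives the same grasp; the last joint's range is limited). The gripper opens to 88 mm and grips with 3 to 60 N. Pads are 20 mm wide; open, the fingers measure 115 mm over their backs; the gripper's body (75 mm by 178 mm) begins 61 mm behind the grasp point.
Start: joints at [-1.293, 0.091, 1.231, -0, 1.82, -0.057], TCP at [197.148, -566.7, 199.131] pointing down, gripper open.
Joint ranges: [-2.87, 2.87], [-0.86, 2.18], [0.17, 2.46], [-1.51, 4.65], [0.06, 2.69], [-2.65, 2.65]. Speed limits (rad/s): [2.57, 2.57, 3.01, 3.14, 3.14, 3.14].

### API

Orientations are given as a 3x3 rotation matrix whose columns are the frame's x, y, z axes.
In Python, from rig import ctrl gives the robot as it stands.
- The arm moves only by the tool drive_tool, never from a script. Its argument "deltas" is a list of rows, each an object of numbers: "dx", "dy", "dz": the shift along the world's x, y, z in cm; "wx", "wy", "wz": the turn, a rotation vector about the world's x, y, z in degrees. A call has 1 to 20 rows; each row shifts and turns the pose as measured when the row begins; what a row does not reach is not made up. A row lasts 1/8 s, in which the tool goes at most 62.5 mm and 10.7 degrees, less where a joint would pass 70% of its speed; a pose out of reach is approached as far as the arm can. A call is refused whole if a number of a shift passes 6.25 or a number of a turn 10.7, either way. A call with a gripper value outside its range is refused whole. "grip" is the gripper command: -1 is shut, 1 is fully open, values between are in proportion, set as the call begins (left out, the last holds). The fingers move at their own pace and stop on an object; "force" is the grip in N (left out, the last holds). Time passes only in rows, so rows that do not move let the fingers close. It gives the time, the measured TCP pose, the force and the opening at its end, in the units of the state.
- ctrl.get_obs(): the state, without advancing time (a new reading comes with each control period).
- ctrl.camera(name): name is "scene" or "top"; returns a dict with "color" (420x560x3 uint8, blue, green, red), "z_map" (420x560 float32, mm along the optical axis (not along the pixel's ray), 0 where there is no reading), "intrinsics" (3x3 intrinsics, pixels), "k1" (the pictures are not rectified: a ray, as slopes to the right and down, at radius r is drawn at 1 + k1 r^2 times it, then the intrinsics apply), "view" (4x4, takes a point from world to camera coordinates). Camera axes: x right, y down, z forward; pixel columns grow to the right and rows downward; lengths in mm; the calibration is good to about 2 mm. A picture is of the moment at which its call begins.
- ctrl.job_done(): hands the job in, once; it reports no verdict.
The state is a dict: "t": time; "joint_pos": joint angles; "joint_vel": joint speeds; "joint_torque": joint torques, N m; "tcp_pos": TCP position; "orientation": TCP orientation; "wrist_force": force on the tool from outside, world axes, zero at the start; "wrist_torque": the same for the moment, N m; "gripper_width": finger opening in mm.
Only numpy, scipy, OpenCV 4.12 (cv2) and the standard library are available. Lean on these libraries where they do the work, as an engineer would, in place of code of your own. Each camera call takes 0.05 s, during which the arm holds its last target.

## Working session

There is one attempt and no reset: what is moved stays moved. The work goes in short steps, Python scripts to look and compute and a tool call to move; the robot and the scene stay as the last step left them, time stands still between calls to the robot, and variables do not carry over. Pictures are saved under pics/ and viewed, and the job is handed in when it is done.

Besides the shell and the picture viewer there is one more tool, called after ">>>" as name([rows], argument=value, ...), one row to a line, values as JSON. drive_tool: Moves the arm, as the interface text tells. Its arguments: {"type":"object","properties":{"deltas":{"type":"array","items":{"type":"object","properties":{"dx":{"type":"number"},"dy":{"type":"number"},"dz":{"type":"number"},"wx":{"type":"number"},"wy":{"type":"number"},"wz":{"type":"number"}}}},"grip":{"type":"number"},"force":{"type":"number"}},"required":["deltas"]}

```bash
ls; mkdir -p pics; cat > h.py <<'E'
import numpy as np,cv2
from rig import ctrl
def snap(n,tag):
    c=ctrl.camera(n); cv2.imwrite(f'pics/{tag}.png',c['color']); np.savez(f'pics/{tag}.npz',**{k:np.array(v) for k,v in c.items()}); return c
def load(tag): return dict(np.load(f'pics/{tag}.npz'))
def ray(c,u,v):
    K=c['intrinsics'];k1=float(c['k1'])
    x=(u-K[0,2])/K[0,0];y=(v-K[1,2])/K[1,1]
    d=np.hypot(x,y);r=d
    for _ in range(30): r=d/(1+k1*r*r)
    s=r/d if d>0 else 1
    V=c['view'];R=V[:3,:3];t=V[:3,3]
    return -R.T@t, R.T@np.array([x*s,y*s,1.])
def onz(c,u,v,z):
    o,d=ray(c,u,v); return o+d*(z-o[2])/d[2]
def depth(c,u,v):
    o,d=ray(c,u,v); return o+d*float(c['z_map'][int(round(v)),int(round(u))])
def cloud(c):
    K=c['intrinsics'];k1=float(c['k1']);h,w=c['z_map'].shape
    u,v=np.meshgrid(np.arange(w),np.arange(h))
    x=(u-K[0,2])/K[0,0];y=(v-K[1,2])/K[1,1];d=np.hypot(x,y);r=d.copy()
    for _ in range(30): r=d/(1+k1*r*r)
    s=np.where(d>0,r/np.maximum(d,1e-9),1);z=c['z_map']
    P=np.stack([x*s*z,y*s*z,z],-1);V=c['view']
    return (P-V[:3,3])@V[:3,:3]
def proj(c,p):
    V=c['view'];K=c['intrinsics'];q=V[:3,:3]@np.array(p,float)+V[:3,3];x,y=q[:2]/q[2];f=1+float(c['k1'])*(x*x+y*y)
    return K[0,0]*x*f+K[0,2],K[1,1]*y*f+K[1,2]
E
python3 - <<'E'
from h import *
for n in('scene','top'):
    c=snap(n,n+'0'); print(n,c['view'],c['intrinsics'],c['k1'],(c['z_map']>0).mean())
print(ctrl.get_obs())
E
```

```text
pics
scene [[ 7.02665834e-01  7.11482371e-01 -7.31852224e-03 -3.74804619e+02]
 [ 5.34326554e-01 -5.34441583e-01 -6.54879629e-01 -2.17484374e+02]
 [-4.69846634e-01  4.56251060e-01 -7.55697764e-01  1.86847296e+03]
 [ 0.00000000e+00  0.00000000e+00  0.00000000e+00  1.00000000e+00]] [[457.75770624   0.         282.471883  ]
 [  0.         457.75770624 205.53048262]
 [  0.           0.           1.        ]] -0.11213231128750081 0.9960841836734694
top [[-1.78029840e-02 -9.99820887e-01  6.42240862e-03 -5.91614340e+00]
 [-9.91063101e-01  1.67969981e-02 -1.32332125e-01  5.93848774e+02]
 [ 1.32200545e-01 -8.72091891e-03 -9.91184625e-01  1.09636047e+03]
 [ 0.00000000e+00  0.00000000e+00  0.00000000e+00  1.00000000e+00]] [[386.66905602   0.         275.93302473]
 [  0.         386.66905602 207.75644295]
 [  0.           0.           1.        ]] -0.03523926783694226 0.9960416666666667
{'t': 0.1, 'joint_pos': array([-1.29268743e+00,  9.17952845e-02,  1.23174270e+00,  3.32288919e-06,
        1.81982164e+00, -5.67282186e-02]), 'joint_vel': array([ 0.00032494, -0.00242119, -0.00371441,  0.00082344, -0.00075303,
       -0.00018844]), 'joint_torque': array([ 3.48352682e-03, -4.47861135e+01, -4.07570136e+01,  7.01817730e-02,
        2.84531596e-02, -1.18828661e-04]), 'tcp_pos': array([ 197.06773055, -566.38655822,  198.12584423]), 'orientation': array([[ 9.44463604e-01,  3.28615685e-01, -4.82002766e-04],
       [ 3.28616022e-01, -9.44462080e-01,  1.69995900e-03],
       [ 1.03399857e-04, -1.76394324e-03, -9.99998439e-01]]), 'wrist_force': array([-0.32853157,  0.05452543, -0.54482833]), 'wrist_torque': array([ 0.03174006, -0.01189633, -0.03644049]), 'gripper_width': 87.58111775728834}
```

View pics/scene0.png

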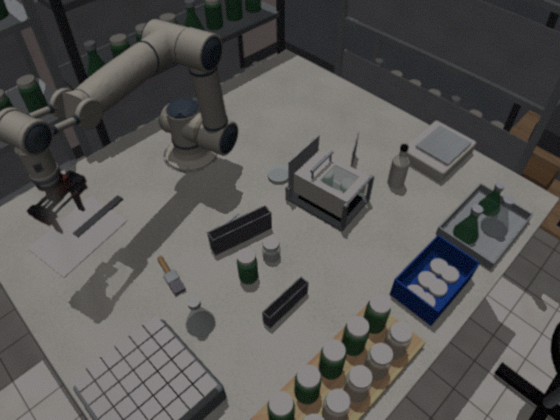

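View pics/top0.png

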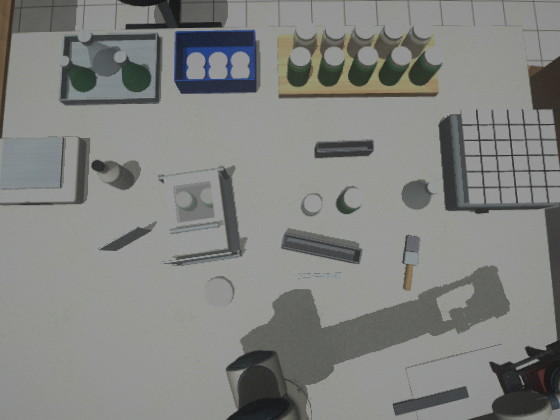

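The top view shows the box at about (200,215) with the panel along its front at (200,262). The large trough is at (322,247), and the small look-alike is at (344,149). The dish (219,291) and forceps (320,275) lie on the robot's side. Next I'll measure from depth.

```bash
python3 - <<'E'
from h import *
for n in('top','scene'):
    c=load(n+'0'); P=cloud(c)
    if n=='top':
        for nm,(u0,v0,u1,v1) in dict(box=(145,150,260,275),trough=(270,220,375,275)).items():
            im=cv2.resize(c['color'][v0:v1,u0:u1],None,fx=6,fy=6,interpolation=cv2.INTER_CUBIC)
            im=np.clip(im.astype(float)*1.8,0,255); cv2.imwrite(f'pics/{n}_{nm}.png',im)
    else:
        im=cv2.resize(c['color'][120:260,190:400],None,fx=3.8,fy=3.8,interpolation=cv2.INTER_CUBIC); cv2.imwrite('pics/scene_z.png',np.clip(im.astype(float)*1.8,0,255))
c=load('top0');P=cloud(c)
def fit(name,u0,v0,u1,v1,z0,z1):
    Q=P[v0:v1,u0:u1].reshape(-1,3);Q=Q[(Q[:,2]>z0)&(Q[:,2]<z1)]
    if len(Q)<5: print(name,len(Q));return
    print(name,len(Q),cv2.minAreaRect(Q[:,:2].astype(np.float32)),'z',np.percentile(Q[:,2],[5,50,95]).round(1))
fit('trough top',270,220,375,275,70,100)
fit('trough floor',270,220,375,275,-10,30)
fit('panel top',145,230,260,275,180,210)
fit('hood top',145,150,250,260,120,145)
fit('handle',145,200,250,260,155,176)
fit('small trough',305,130,385,165,60,100);fit('small trough',305,130,385,165,30,100)
fit('dish',200,270,240,310,8,30)
fit('sidepanel',95,215,155,255,10,300)
E
```

```text
trough top 380 ((473.20880126953125, -140.2550048828125), (222.22650146484375, 42.24402618408203), 77.20989990234375) z [74.6 85.4 89.1]
trough floor 5237 ((478.41033935546875, -154.48654174804688), (316.2047119140625, 162.28529357910156), 88.90828704833984) z [-2.3  1.7  7.7]
panel top 150 ((451.75164794921875, 187.85003662109375), (5.277409076690674, 177.1726531982422), 7.646124362945557) z [187.6 192.4 195.1]
hood top 4423 ((570.5558471679688, 202.14541625976562), (244.62730407714844, 177.7657928466797), 7.695523738861084) z [129.1 133.  136.7]
handle 107 ((493.3567199707031, 179.74957275390625), (85.53399658203125, 150.55271911621094), 7.436201572418213) z [166.7 174.6 175.8]
small trough 218 ((771.6341552734375, -221.2744140625), (33.46665573120117, 169.09246826171875), 1.6634373664855957) z [60.9 64.8 68.7]
small trough 554 ((771.6281127929688, -221.06723022460938), (33.46665573120117, 169.50698852539062), 1.6634373664855957) z [31.9 54.6 67.6]
dish 766 ((348.8321533203125, 157.03126525878906), (86.83690643310547, 88.58815002441406), 0.12090790271759033) z [13.  16.7 20.5]
sidepanel 449 ((507.94525146484375, 414.7682189941406), (5.323424339294434, 120.94864654541016), 29.526887893676758) z [ 15.9  74.8 121.7][ WARN:0@0.930] global loadsave.cpp:1063 imwrite_ Unsupported depth image for selected encoder is fallbacked to CV_8U.
```

View pics/top_box.png

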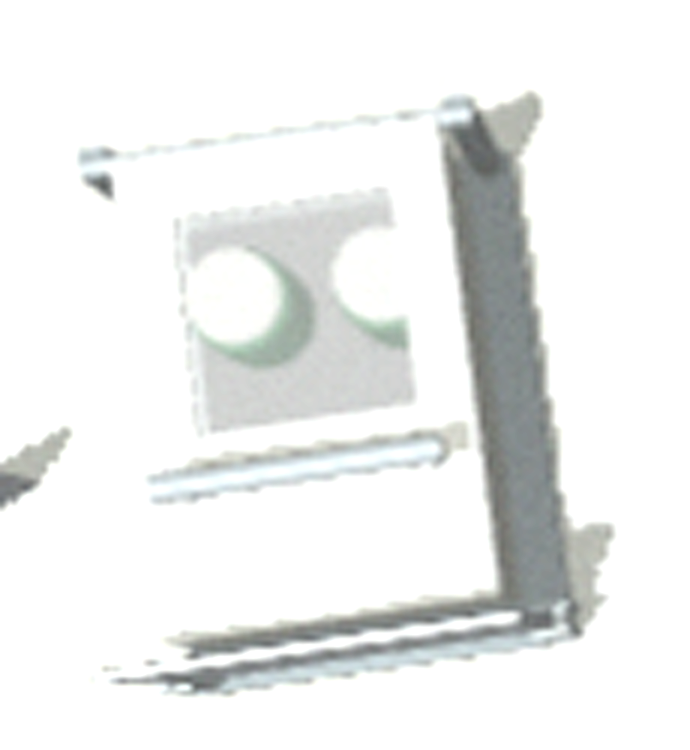

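View pics/top_trough.png

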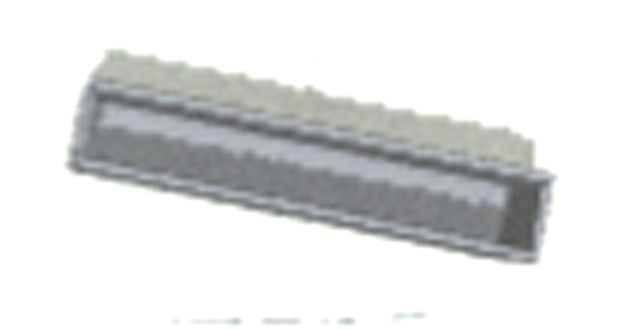

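View pics/scene_z.png

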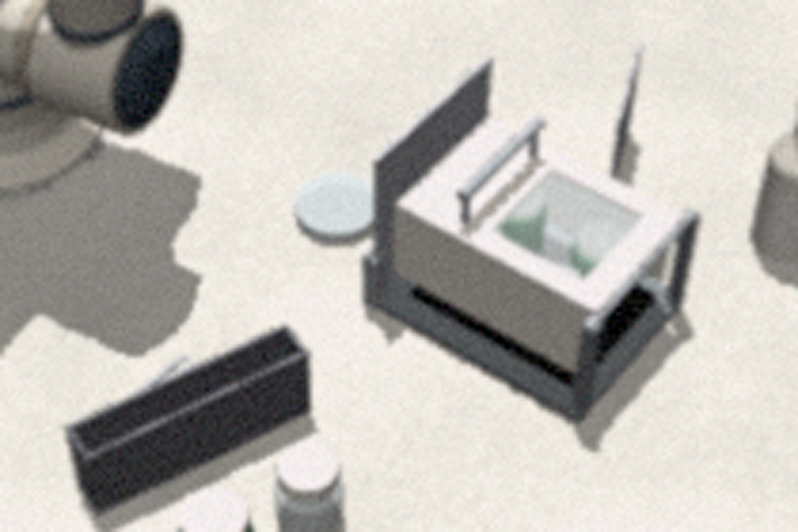

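```bash
python3 - <<'E'
from h import *
# top-view predictions vs depth, in the box frame
a=np.radians(7.65);X=np.array([np.cos(a),np.sin(a)]);Y=np.array([-X[1],X[0]]);p0=np.array([451.75,187.85])
for n in('top0','scene0'):
    c=load(n);P=cloud(c).reshape(-1,3)
    L=np.c_[(P[:,:2]-p0)@X,(P[:,:2]-p0)@Y,P[:,2]]
    def s(nm,m):
        Q=L[m]; print(n,nm,m.sum(),np.percentile(Q,[3,50,97],axis=0).round(1).tolist())
        if m.sum()>20: print('   slope dx/dy',np.polyfit(Q[:,1],Q[:,0],1).round(3))
    s('paneltop',(abs(L[:,0])<15)&(abs(L[:,1])<100)&(L[:,2]>184)&(L[:,2]<200))
    s('handle',(abs(L[:,0]-77)<20)&(abs(L[:,1])<70)&(L[:,2]>160)&(L[:,2]<185))
    s('hinge area',(abs(L[:,0]-232)<20)&(abs(L[:,1])<120)&(L[:,2]>110)&(L[:,2]<150))
    b=np.radians(-12.8);X2=np.array([np.cos(b),np.sin(b)]);Y2=np.array([-X2[1],X2[0]]);t0=np.array([473.2,-140.26])
    L=np.c_[(P[:,:2]-t0)@X2,(P[:,:2]-t0)@Y2,P[:,2]]
    s('trough rim',(abs(L[:,0])<28)&(abs(L[:,1])<130)&(L[:,2]>78)&(L[:,2]<95))
c=load('scene0');d=load('top0')
for z in [(p0[0],p0[1],192)]: print(proj(c,z),proj(d,z))
for s_ in(-90,90): print(proj(c,[*(p0+s_*Y),192]),proj(d,[*(p0+s_*Y),192]))
E
```

```text
top0 paneltop 146 [[-2.5, -81.5, 188.0], [-0.1, -0.7, 192.5], [2.3, 82.7, 195.8]]
   slope dx/dy [ 0.002 -0.107]
top0 handle 229 [[71.3, -61.2, 171.5], [76.5, -1.9, 176.4], [82.4, 57.2, 179.7]]
   slope dx/dy [1.0000e-03 7.6664e+01]
top0 hinge area 533 [[212.8, -86.2, 122.7], [225.5, -1.9, 133.1], [237.5, 81.5, 137.2]]
   slope dx/dy [4.0000e-03 2.2506e+02]
top0 trough rim 349 [[-20.8, -109.2, 81.1], [1.4, -1.3, 85.6], [20.6, 109.2, 89.5]]
   slope dx/dy [-0.004  0.011]
scene0 paneltop 110 [[-3.2, -88.7, 184.7], [1.7, -2.1, 190.6], [4.7, 83.8, 196.9]]
   slope dx/dy [0.002 1.29 ]
scene0 handle 112 [[71.3, -61.5, 166.1], [79.6, -2.8, 176.3], [83.8, 61.0, 180.8]]
   slope dx/dy [1.5000e-02 7.8788e+01]
scene0 hinge area 349 [[213.0, -90.4, 113.7], [228.4, -10.0, 132.3], [241.0, 81.6, 138.4]]
   slope dx/dy [1.30000e-02 2.27345e+02]
scene0 trough rim 335 [[-21.3, -110.2, 78.2], [2.9, -4.8, 83.8], [23.1, 106.6, 89.2]]
   slope dx/dy [-0.008  1.151]
(np.float64(303.8911021991789), np.float64(147.67538925307218)) (np.float64(195.6746647543254), np.float64(257.335569376975))
(np.float64(288.319200905073), np.float64(161.8344113907384)) (np.float64(231.3376203820575), np.float64(251.92786740939096))
(np.float64(318.5403924790196), np.float64(134.37219607730603)) (np.float64(159.99382200594818), np.float64(262.7225146398208))
```

>>> drive_tool([
  {"dz": 5},
  {"dz": 5},
  {"dx": 2.5,"dy": 4.5,"wz": 4.9},
  {"dx": 2.5,"dy": 4.5,"wz": 4.9},
  {"dx": 2.5,"dy": 4.5,"wz": 4.9},
  {"dx": 2.5,"dy": 4.5,"wz": 4.9},
  {"dx": 2.5,"dy": 4.5,"wz": 4.9},
  {"dx": 2.5,"dy": 4.5,"wz": 4.9},
  {"dx": 2.5,"dy": 4.7,"wz": 4.9},
  {"dx": 2,"dy": 4.7,"wz": 4.9},
  {"dx": 2,"dy": 4.7,"wz": 4.9},
  {"dx": 1,"dy": 4.7,"wz": 4.9},
  {"dx": 1,"dy": 4.7,"wz": 4.9},
  {"dx": 0.5,"dy": 4.7,"wz": 4.9},
  {"dx": 0,"dy": 4.7,"wz": 4.9},
  {"dx": 0,"dy": 4.7,"wz": 4.9},
  {"dx": 0,"dy": 4.7,"wz": 4.9},
  {"dx": 0,"dy": 4.7,"wz": 4.9},
], grip=1, force=30)

```text
$.deltas[0]: bad value
```

>>> drive_tool([
  {"dx": 0,"dy": 0,"dz": 5,"wx": 0,"wy": 0,"wz": 0},
  {"dx": 0,"dy": 0,"dz": 5,"wx": 0,"wy": 0,"wz": 0},
], grip=1, force=30)

```text
t: 0.35
tcp_pos: [196.3, -563.8, 292.3]
orientation: [[0.944, 0.329, -0.004], [0.329, -0.944, 0.016], [0.001, -0.016, -1.0]]
wrist_force: [-0.6, -0.6, 0.5]
gripper_width: 87.8
```

>>> drive_tool([
  {"dx": 2.5,"dy": 4.5,"dz": 0,"wx": 0,"wy": 0,"wz": 4.9},
  {"dx": 2.5,"dy": 4.5,"dz": 0,"wx": 0,"wy": 0,"wz": 4.9},
  {"dx": 2.5,"dy": 4.5,"dz": 0,"wx": 0,"wy": 0,"wz": 4.9},
  {"dx": 2.5,"dy": 4.5,"dz": 0,"wx": 0,"wy": 0,"wz": 4.9},
  {"dx": 2.5,"dy": 4.5,"dz": 0,"wx": 0,"wy": 0,"wz": 4.9},
  {"dx": 2.5,"dy": 4.5,"dz": 0,"wx": 0,"wy": 0,"wz": 4.9},
  {"dx": 2.5,"dy": 4.7,"dz": 0,"wx": 0,"wy": 0,"wz": 4.9},
  {"dx": 2,"dy": 4.7,"dz": 0,"wx": 0,"wy": 0,"wz": 4.9},
  {"dx": 2,"dy": 4.7,"dz": 0,"wx": 0,"wy": 0,"wz": 4.9},
  {"dx": 1,"dy": 4.7,"dz": 0,"wx": 0,"wy": 0,"wz": 4.9},
  {"dx": 1,"dy": 4.7,"dz": 0,"wx": 0,"wy": 0,"wz": 4.9},
  {"dx": 0.5,"dy": 4.7,"dz": 0,"wx": 0,"wy": 0,"wz": 4.9},
  {"dx": 0,"dy": 4.7,"dz": 0,"wx": 0,"wy": 0,"wz": 4.9},
  {"dx": 0,"dy": 4.7,"dz": 0,"wx": 0,"wy": 0,"wz": 4.9},
  {"dx": 0,"dy": 4.7,"dz": 0,"wx": 0,"wy": 0,"wz": 4.9},
  {"dx": 0,"dy": 4.7,"dz": 0,"wx": 0,"wy": 0,"wz": 4.9},
  {"dx": 0,"dy": 0,"dz": 0,"wx": 0,"wy": 0,"wz": 0},
])

```text
t: 2.48
tcp_pos: [437.9, 199.4, 286.2]
orientation: [[-0.175, 0.984, -0.024], [0.984, 0.175, -0.004], [0.001, -0.024, -1.0]]
wrist_force: [-0.1, 0.2, -0.5]
gripper_width: 87.7
```

```bash
cat >> h.py <<'E'
from scipy.spatial.transform import Rotation as Ro
def goal(yang,lean=0):
    """tool down with tool y at angle yang deg; lean: rot about horizontal axis perpendicular (yang+90) deg"""
    y=np.array([np.cos(np.radians(yang)),np.sin(np.radians(yang)),0]);z=np.array([0,0,-1.]);x=np.cross(y,z)
    R=np.stack([x,y,z],1)
    ax=np.array([-y[1],y[0],0]); return Ro.from_rotvec(ax*np.radians(lean)).as_matrix()@R
def togo(p,R):
    o=ctrl.get_obs(); d=(np.array(p)-o['tcp_pos'])/10
    w=Ro.from_matrix(R@o['orientation'].T).as_rotvec(degrees=True)
    print('t',round(o['t'],2),'shift cm',d.round(2),'turn deg',w.round(2),'|F|',o['wrist_force'].round(1),'w',round(o['gripper_width'],1),'tcp',o['tcp_pos'].round(1),'q',o['joint_pos'].round(2))
E
python3 -c "
from h import *
togo([452.2,187.2,230],goal(7.65))"
```

```text
t 2.48 shift cm [ 1.43 -1.22 -5.62] turn deg [ 0.18 -1.35 -2.46] |F| [-0.1  0.2 -0.5] w 87.7 tcp [437.9 199.4 286.2] q [ 0.35 -0.17  1.33  0.01  2.01  0.18]
```

>>> drive_tool([
  {"dx": 1.4,"dy": -1.2,"dz": -1.6,"wx": 0.2,"wy": -1.3,"wz": -2.5},
  {"dx": 0,"dy": 0,"dz": -2,"wx": 0,"wy": 0,"wz": 0},
  {"dx": 0,"dy": 0,"dz": -2,"wx": 0,"wy": 0,"wz": 0},
  {"dx": 0,"dy": 0,"dz": 0,"wx": 0,"wy": 0,"wz": 0},
])

```text
t: 2.98
tcp_pos: [452.2, 184.3, 228.0]
orientation: [[-0.127, 0.992, -0.001], [0.992, 0.127, -0.002], [-0.001, -0.002, -1.0]]
wrist_force: [0.8, -0.4, -0.2]
gripper_width: 88.0
```

```bash
python3 -c "
from h import *
togo([452.2,187.2,164],goal(7.65))"
```

```text
t 2.98 shift cm [-0.    0.29 -6.4 ] turn deg [ 0.09 -0.09  0.35] |F| [ 0.8 -0.4 -0.2] w 88.0 tcp [452.2 184.3 228. ] q [ 0.32 -0.2   1.46 -0.    1.88  0.19]
```

>>> drive_tool([
  {"dx": 0,"dy": 0.3,"dz": -2.4,"wx": 0,"wy": 0,"wz": 0.3},
  {"dx": 0,"dy": 0,"dz": -2,"wx": 0,"wy": 0,"wz": 0},
  {"dx": 0,"dy": 0,"dz": -2,"wx": 0,"wy": 0,"wz": 0},
  {"dx": 0,"dy": 0,"dz": 0,"wx": 0,"wy": 0,"wz": 0},
])

```text
t: 3.48
tcp_pos: [453.2, 185.4, 165.1]
orientation: [[-0.128, 0.992, 0.002], [0.992, 0.128, -0.001], [-0.001, 0.002, -1.0]]
wrist_force: [0.1, 1.3, -0.5]
gripper_width: 88.0
```

>>> drive_tool([
  {"dx": 0,"dy": 0,"dz": 0,"wx": 0,"wy": 0,"wz": 0},
  {"dx": 0,"dy": 0,"dz": 0,"wx": 0,"wy": 0,"wz": 0},
  {"dx": 0,"dy": 0,"dz": 0,"wx": 0,"wy": 0,"wz": 0},
  {"dx": 0,"dy": 0,"dz": 0,"wx": 0,"wy": 0,"wz": 0},
  {"dx": 0,"dy": 0,"dz": 0,"wx": 0,"wy": 0,"wz": 0},
  {"dx": 0,"dy": 0,"dz": 0,"wx": 0,"wy": 0,"wz": 0},
  {"dx": 0,"dy": 0,"dz": 0,"wx": 0,"wy": 0,"wz": 0},
  {"dx": 0,"dy": 0,"dz": 0,"wx": 0,"wy": 0,"wz": 0},
], grip=-1, force=30)

```text
t: 4.47
tcp_pos: [454.6, 185.6, 168.9]
orientation: [[-0.128, 0.992, 0.008], [0.992, 0.128, 0.0], [-0.001, 0.008, -1.0]]
wrist_force: [0.9, 0.7, 0.4]
gripper_width: 11.2
```

```bash
python3 -c "
from h import *
togo([452.2,187.2,164],goal(7.65))
c=snap('scene','scene1')
im=cv2.resize(c['color'][100:240,190:400],None,fx=3.8,fy=3.8); cv2.imwrite('pics/s1.png',np.clip(im*1.6,0,255).astype(np.uint8))"
```

```text
t 4.47 shift cm [-0.24  0.16 -0.49] turn deg [-0.03  0.43  0.29] |F| [0.9 0.7 0.4] w 11.2 tcp [454.6 185.6 168.9] q [ 0.32 -0.21  1.58 -0.    1.77  0.19]
```

View pics/s1.png

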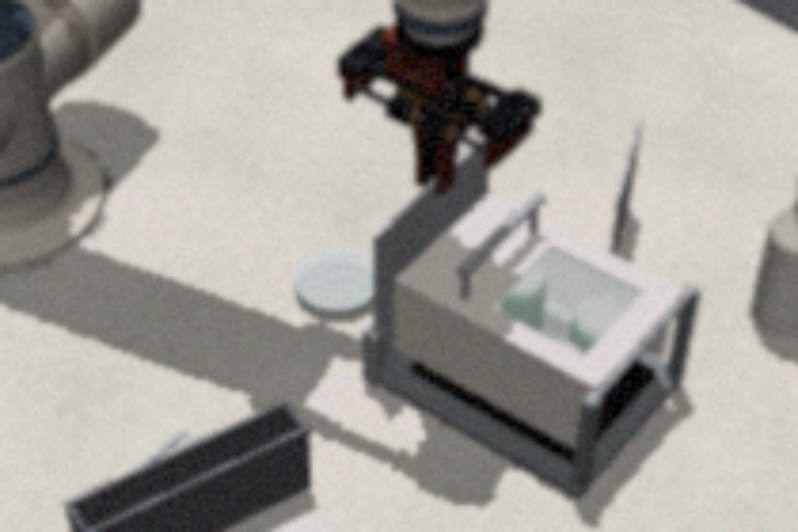

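The fingers (zoomed image at ~(440,180)) straddle the panel's top edge. They're still closing, at 11.2 mm. The tool creeps up about 0.5 mm per row, so I'll compensate.

>>> drive_tool([
  {"dx": -0.05,"dy": 0,"dz": -0.2,"wx": 0,"wy": 0,"wz": 0},
  {"dx": 0,"dy": 0,"dz": -0.1,"wx": 0,"wy": 0,"wz": 0},
  {"dx": 0,"dy": 0,"dz": -0.05,"wx": 0,"wy": 0,"wz": 0},
])

```text
t: 4.9
tcp_pos: [455.6, 185.8, 168.9]
orientation: [[-0.128, 0.992, 0.014], [0.992, 0.128, 0.002], [0.0, 0.014, -1.0]]
wrist_force: [0.5, -0.5, 2.3]
gripper_width: 0.3
```

```bash
python3 -c "
from h import *
togo([452.2,187.2,164],goal(7.65))"
```

```text
t 4.9 shift cm [-0.34  0.14 -0.49] turn deg [-0.11  0.8   0.31] |F| [ 0.5 -0.5  2.3] w 0.3 tcp [455.6 185.8 168.9] q [ 0.32 -0.22  1.58 -0.    1.77  0.19]
```

```bash
python3 -c "
from h import *
c=snap('scene','scene2');d=snap('top','top2')
im=cv2.resize(c['color'][110:200,270:370],None,fx=4,fy=4,interpolation=cv2.INTER_CUBIC)
im2=cv2.resize(d['color'][190:290,140:260],None,fx=3.6,fy=3.6,interpolation=cv2.INTER_CUBIC)
o=np.zeros((max(im.shape[0],im2.shape[0]),im.shape[1]+im2.shape[1],3),np.uint8);o[:im.shape[0],:im.shape[1]]=np.clip(im*1.6,0,255);o[:im2.shape[0],im.shape[1]:]=np.clip(im2*1.6,0,255)
print(o.shape);cv2.imwrite('pics/s2.png',o)
p=ctrl.get_obs()['tcp_pos'];print(proj(c,p),proj(d,p))"
```

```text
(360, 832, 3)
(np.float64(304.09634522934255), np.float64(153.38289695029587)) (np.float64(198.29902128296797), np.float64(255.86000211533565))
```

View pics/s2.png

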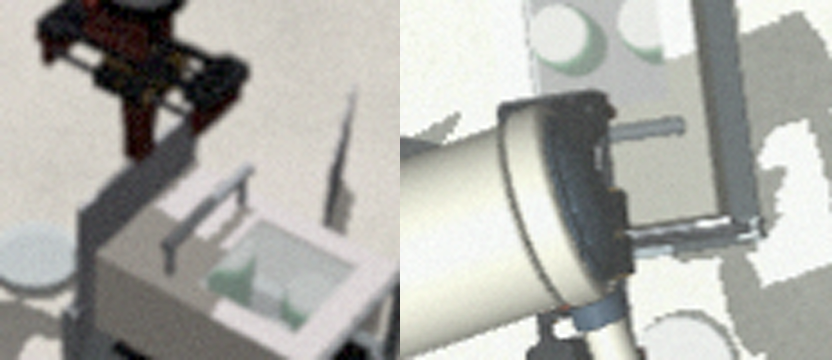

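```bash
python3 - <<'E'
from h import *
a=np.radians(7.65);X=np.array([np.cos(a),np.sin(a)]);Y=np.array([-X[1],X[0]]);p0=np.array([451.75,187.85])
for n in('scene0','scene1','scene2'):
    c=load(n);P=cloud(c).reshape(-1,3)
    L=np.c_[(P[:,:2]-p0)@X,(P[:,:2]-p0)@Y,P[:,2]]
    for z0,z1 in((140,155),(155,170),(170,185),(185,192),(192,200),(200,215),(215,235)):
        r=[]
        for y0,y1 in((-85,-30),(-15,15),(30,85)):
            m=(abs(L[:,0])<45)&(L[:,1]>y0)&(L[:,1]<y1)&(L[:,2]>z0)&(L[:,2]<z1)
            r.append((int(m.sum()),np.percentile(L[m,0],[10,50,90]).round(1).tolist() if m.sum() else None))
        print(n,z0,r)
t=ctrl.get_obs()['tcp_pos'];print('tcp in box',(t[:2]-p0)@X,(t[:2]-p0)@Y)
c=load('scene2')
im=cv2.resize(c['color'][115:175,275:345],None,fx=11,fy=10,interpolation=cv2.INTER_NEAREST);cv2.imwrite('pics/s2b.png',np.clip(im*1.9,0,255).astype(np.uint8))
E
```

```text
scene0 140 [(24, [-0.5, 2.0, 3.4]), (17, [-0.5, 2.0, 4.0]), (25, [0.4, 2.3, 4.2])]
scene0 155 [(28, [0.1, 1.8, 3.3]), (16, [-0.1, 1.6, 3.9]), (28, [0.4, 2.1, 3.8])]
scene0 170 [(29, [0.2, 2.3, 3.9]), (12, [0.6, 2.1, 3.8]), (27, [0.2, 2.5, 4.3])]
scene0 185 [(21, [-1.1, 1.5, 3.1]), (9, [-2.0, 1.9, 3.4]), (18, [-1.8, 1.9, 4.4])]
scene0 192 [(12, [-1.9, 0.3, 3.0]), (6, [-0.0, 2.8, 4.1]), (12, [0.3, 1.3, 4.1])]
scene0 200 [(0, None), (0, None), (0, None)]
scene0 215 [(0, None), (0, None), (0, None)]
scene1 140 [(30, [0.4, 1.9, 3.6]), (16, [0.5, 2.8, 26.5]), (29, [0.3, 1.4, 4.4])]
scene1 155 [(29, [0.2, 2.3, 3.4]), (16, [-0.3, 0.8, 2.6]), (21, [-0.1, 1.4, 3.6])]
scene1 170 [(28, [-0.4, 1.6, 3.3]), (9, [-0.0, 1.8, 2.8]), (22, [0.4, 1.8, 4.3])]
scene1 185 [(20, [-3.0, 0.7, 3.6]), (5, [-3.1, -1.3, 0.6]), (9, [-1.6, 0.9, 3.3])]
scene1 192 [(9, [-2.2, 0.9, 5.1]), (14, [-8.1, 2.6, 16.4]), (8, [0.7, 3.1, 5.2])]
scene1 200 [(0, None), (34, [-8.4, 11.0, 17.4]), (0, None)]
scene1 215 [(0, None), (44, [-7.8, 3.3, 18.4]), (0, None)]
scene2 140 [(30, [3.0, 5.5, 7.6]), (16, [3.1, 5.4, 7.0]), (19, [3.0, 4.9, 6.4])]
scene2 155 [(28, [3.2, 4.7, 6.8]), (16, [3.2, 4.6, 7.0]), (25, [3.8, 5.1, 7.0])]
scene2 170 [(27, [3.4, 4.8, 7.1]), (14, [2.5, 5.9, 7.0]), (21, [3.9, 5.9, 7.9])]
scene2 185 [(18, [2.4, 5.6, 6.6]), (4, [2.6, 6.9, 8.8]), (10, [1.0, 5.0, 8.0])]
scene2 192 [(13, [1.8, 4.6, 6.2]), (8, [-1.4, 7.1, 11.3]), (7, [4.2, 5.6, 7.7])]
scene2 200 [(0, None), (24, [-2.3, 10.2, 12.6]), (0, None)]
scene2 215 [(0, None), (25, [-4.4, 8.7, 13.7]), (0, None)]
tcp in box 3.52954497133951 -2.5697457419415057
```

View pics/s2b.png

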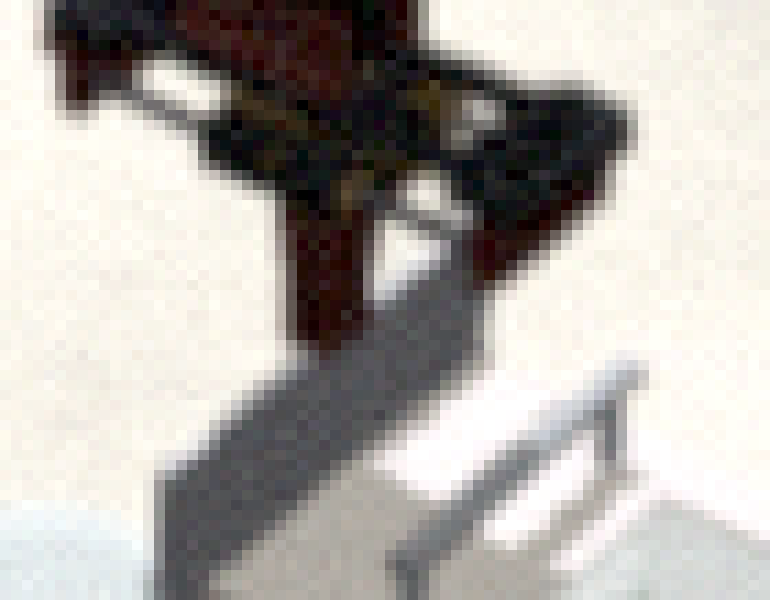

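```bash
python3 - <<'E'
from h import *
for n,t in(('scene0',(197.1,-566.4,198.1)),('scene2',tuple(ctrl.get_obs()['tcp_pos']))):
    c=load(n);P=cloud(c).reshape(-1,3);d=P-np.array(t)
    m=(np.hypot(d[:,0],d[:,1])<65)&(P[:,2]>150)
    h=np.histogram(d[m,2],bins=np.arange(-40,90,5));print(n,proj(c,t),list(zip(h[1].astype(int),h[0])))
c=load('scene0');im=cv2.resize(c['color'][150:240,10:110],None,fx=7,fy=6,interpolation=cv2.INTER_NEAREST);cv2.imwrite('pics/s0b.png',np.clip(im*1.9,0,255).astype(np.uint8))
E
```

```text
scene0 (np.float64(73.3520220066965), np.float64(225.3762755779893)) [(np.int64(-40), np.int64(0)), (np.int64(-35), np.int64(0)), (np.int64(-30), np.int64(0)), (np.int64(-25), np.int64(0)), (np.int64(-20), np.int64(0)), (np.int64(-15), np.int64(0)), (np.int64(-10), np.int64(0)), (np.int64(-5), np.int64(0)), (np.int64(0), np.int64(0)), (np.int64(5), np.int64(0)), (np.int64(10), np.int64(0)), (np.int64(15), np.int64(0)), (np.int64(20), np.int64(4)), (np.int64(25), np.int64(10)), (np.int64(30), np.int64(14)), (np.int64(35), np.int64(14)), (np.int64(40), np.int64(12)), (np.int64(45), np.int64(13)), (np.int64(50), np.int64(14)), (np.int64(55), np.int64(17)), (np.int64(60), np.int64(14)), (np.int64(65), np.int64(14)), (np.int64(70), np.int64(17)), (np.int64(75), np.int64(17)), (np.int64(80), np.int64(13))]
scene2 (np.float64(304.09634522934255), np.float64(153.38289695029587)) [(np.int64(-40), np.int64(0)), (np.int64(-35), np.int64(0)), (np.int64(-30), np.int64(0)), (np.int64(-25), np.int64(0)), (np.int64(-20), np.int64(15)), (np.int64(-15), np.int64(21)), (np.int64(-10), np.int64(21)), (np.int64(-5), np.int64(17)), (np.int64(0), np.int64(21)), (np.int64(5), np.int64(27)), (np.int64(10), np.int64(16)), (np.int64(15), np.int64(21)), (np.int64(20), np.int64(29)), (np.int64(25), np.int64(17)), (np.int64(30), np.int64(8)), (np.int64(35), np.int64(8)), (np.int64(40), np.int64(11)), (np.int64(45), np.int64(9)), (np.int64(50), np.int64(4)), (np.int64(55), np.int64(10)), (np.int64(60), np.int64(7)), (np.int64(65), np.int64(9)), (np.int64(70), np.int64(11)), (np.int64(75), np.int64(14)), (np.int64(80), np.int64(10))]
```

View pics/s0b.png

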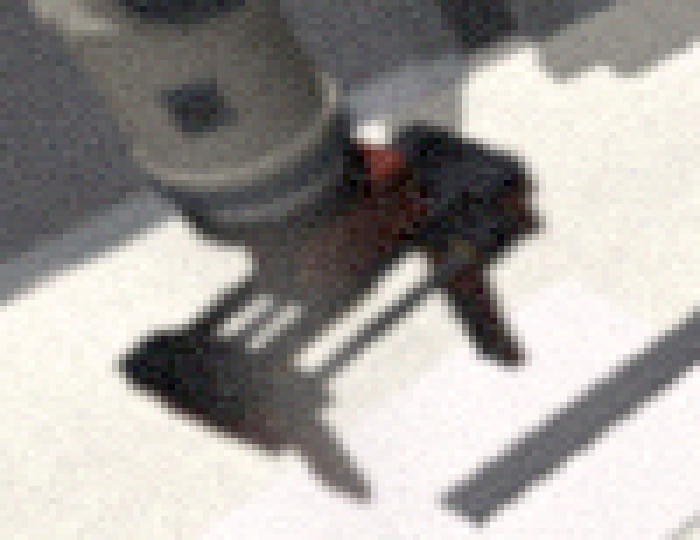

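The visible fingertips are about 22 mm above the reported TCP, both at the start and now. So the fingers closed just above the panel's edge and only nudged it about 3 mm in its slots. I'll go back up, open, re-centre and grip about 25 mm lower.

>>> drive_tool([
  {"dx": 0,"dy": 0,"dz": 2.5,"wx": 0,"wy": 0,"wz": 0},
  {"dx": -0.1,"dy": 0.2,"dz": 1,"wx": 0,"wy": -0.8,"wz": 0.3},
])

```text
t: 5.25
tcp_pos: [453.7, 187.5, 202.0]
orientation: [[-0.133, 0.991, 0.024], [0.991, 0.133, 0.001], [-0.002, 0.024, -1.0]]
wrist_force: [-0.5, 0.3, -0.2]
gripper_width: 0.5
```

>>> drive_tool([
  {"dx": 0,"dy": 0,"dz": 0,"wx": 0,"wy": 0,"wz": 0},
  {"dx": 0,"dy": 0,"dz": 0,"wx": 0,"wy": 0,"wz": 0},
  {"dx": 0,"dy": 0,"dz": 0,"wx": 0,"wy": 0,"wz": 0},
  {"dx": 0,"dy": 0,"dz": 0,"wx": 0,"wy": 0,"wz": 0},
  {"dx": 0,"dy": 0,"dz": 0,"wx": 0,"wy": 0,"wz": 0},
  {"dx": 0,"dy": 0,"dz": 0,"wx": 0,"wy": 0,"wz": 0},
  {"dx": 0,"dy": 0,"dz": 0,"wx": 0,"wy": 0,"wz": 0},
], grip=0.6)

```text
t: 6.12
tcp_pos: [452.6, 187.5, 198.7]
orientation: [[-0.134, 0.991, 0.02], [0.991, 0.134, -0.001], [-0.003, 0.019, -1.0]]
wrist_force: [0.6, 0.3, 0.3]
gripper_width: 66.9
```

```bash
python3 - <<'E'
from h import *
togo([454,187.5,140],goal(7.65))
a=np.radians(7.65);X=np.array([np.cos(a),np.sin(a)]);Y=np.array([-X[1],X[0]]);p0=np.array([451.75,187.85])
t=ctrl.get_obs()['tcp_pos'];tl=np.array([(t[:2]-p0)@X,(t[:2]-p0)@Y,t[2]]);print('tcp box',tl.round(1))
for n in('scene','top'):
    c=snap(n,n+'3');P=cloud(c).reshape(-1,3)
    L=np.c_[(P[:,:2]-p0)@X,(P[:,:2]-p0)@Y,P[:,2]]
    m=(abs(L[:,0])<12)&(abs(L[:,1])<88)&(L[:,2]>150)&(L[:,2]<195);print(n,'panel',m.sum(),np.percentile(L[m],[3,50,97],axis=0).round(1).tolist(),np.polyfit(L[m,2],L[m,0],1))
    m=(abs(L[:,0])<70)&(abs(L[:,1])<20)&(L[:,2]>205)&(L[:,2]<240);print(n,'fing',m.sum(),np.percentile(L[m],[0,3,50,97,100],axis=0).round(1).tolist() if m.sum() else '')
c=load('scene3');im=cv2.resize(c['color'][105:175,260:350],None,fx=8,fy=8,interpolation=cv2.INTER_CUBIC);cv2.imwrite('pics/s3.png',np.clip(im*1.9,0,255).astype(np.uint8))
E
```

```text
t 6.12 shift cm [ 0.14 -0.   -5.87] turn deg [ 0.04  1.12 -0.03] |F| [0.6 0.3 0.3] w 66.9 tcp [452.6 187.5 198.7] q [ 0.33 -0.22  1.53 -0.01  1.81  0.19]
tcp box [  0.8  -0.5 198.7]
scene panel 245 [[2.7, -84.4, 151.1], [6.2, -18.3, 172.9], [9.4, 80.6, 194.1]] [0.00939965 4.58914451]
scene fing 46 [[-42.2, -16.3, 220.6], [-41.0, -13.1, 221.3], [-33.7, -4.4, 231.7], [43.4, 14.7, 239.6], [44.0, 15.2, 239.8]]
top panel 98 [[1.7, -85.2, 155.1], [3.9, -45.8, 191.1], [7.6, -6.9, 194.7]] [  0.10171667 -14.60416626]
top fing 2 [[37.5, -13.1, 228.3], [37.6, -13.1, 228.3], [38.7, -13.0, 228.4], [39.9, -12.8, 228.4], [39.9, -12.8, 228.4]]
```

View pics/s3.png

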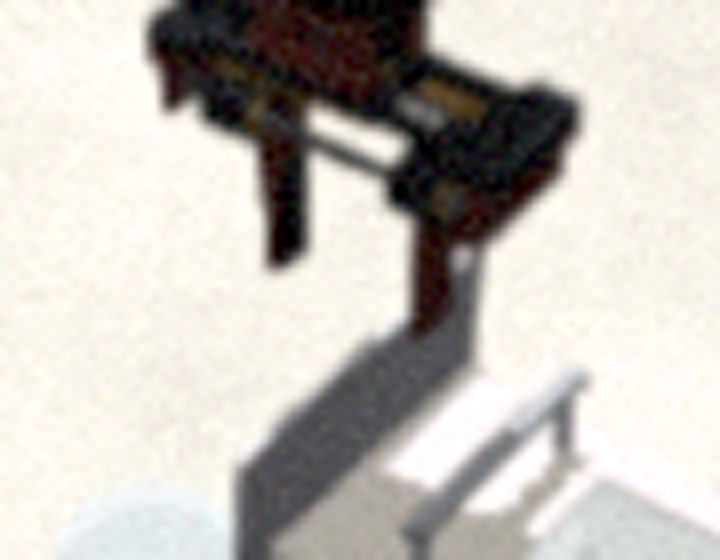

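Fingertips are at z=220.6 against a reported 198.7, so the 22 mm offset holds. They're centred and the panel stands between them. Lowering.

>>> drive_tool([
  {"dx": 0.2,"dy": 0,"dz": -2,"wx": 0,"wy": 1.1,"wz": 0},
  {"dx": 0,"dy": 0.05,"dz": -2,"wx": 0,"wy": 0,"wz": 0},
  {"dx": 0,"dy": 0,"dz": -2,"wx": 0,"wy": 0,"wz": 0},
  {"dx": 0,"dy": 0,"dz": -0.2,"wx": 0,"wy": 0,"wz": 0},
])

```text
t: 6.72
tcp_pos: [453.7, 187.6, 130.0]
orientation: [[-0.133, 0.991, -0.005], [0.991, 0.133, -0.002], [-0.001, -0.005, -1.0]]
wrist_force: [-0.7, 0.4, 0.2]
gripper_width: 70.2
```

```bash
python3 - <<'E'
from h import *
togo([455,188.3,140],goal(7.65))
E
```

```text
t 6.72 shift cm [0.13 0.07 1.  ] turn deg [ 0.1  -0.26 -0.01] |F| [-0.7  0.4  0.2] w 70.2 tcp [453.7 187.6 130. ] q [ 0.32 -0.2   1.64 -0.    1.71  0.19]
```

>>> drive_tool([
  {"dx": 0.15,"dy": 0.05,"dz": 0.6,"wx": 0,"wy": 0,"wz": 0},
  {"dx": 0,"dy": 0,"dz": 0,"wx": 0,"wy": 0,"wz": 0},
  {"dx": 0,"dy": 0,"dz": -0.04,"wx": 0,"wy": 0,"wz": 0},
  {"dx": 0,"dy": 0,"dz": -0.04,"wx": 0,"wy": 0,"wz": 0},
  {"dx": 0,"dy": 0,"dz": -0.04,"wx": 0,"wy": 0,"wz": 0},
  {"dx": 0,"dy": 0,"dz": -0.04,"wx": 0,"wy": 0,"wz": 0},
  {"dx": 0,"dy": 0,"dz": -0.04,"wx": 0,"wy": 0,"wz": 0},
  {"dx": 0,"dy": 0,"dz": -0.04,"wx": 0,"wy": 0,"wz": 0},
  {"dx": 0,"dy": 0,"dz": -0.04,"wx": 0,"wy": 0,"wz": 0},
  {"dx": 0,"dy": 0,"dz": -0.04,"wx": 0,"wy": 0,"wz": 0},
], grip=-1, force=30)

```text
t: 7.98
tcp_pos: [454.2, 188.3, 136.3]
orientation: [[-0.134, 0.991, -0.005], [0.991, 0.133, -0.001], [-0.0, -0.005, -1.0]]
wrist_force: [-3.4, -1.6, 4.8]
gripper_width: 4.9
```

```bash
python3 - <<'E'
from h import *
togo([455,188.3,140],goal(7.65))
E
```

```text
t 7.97 shift cm [0.08 0.   0.37] turn deg [ 0.06 -0.3  -0.02] |F| [-3.4 -1.6  4.8] w 4.9 tcp [454.2 188.3 136.3] q [ 0.32 -0.2   1.62  0.    1.72  0.19]
```

Gripped: the opening reads 4.9 mm on the 5 mm panel. Now straight up.

>>> drive_tool([
  {"dx": 0,"dy": 0,"dz": 1,"wx": 0,"wy": 0,"wz": 0},
  {"dx": 0,"dy": 0,"dz": 1,"wx": 0,"wy": 0,"wz": 0},
  {"dx": 0,"dy": 0,"dz": 1.5,"wx": 0,"wy": 0,"wz": 0},
])

```text
t: 8.35
tcp_pos: [454.2, 188.0, 170.4]
orientation: [[-0.133, 0.991, -0.007], [0.991, 0.133, -0.002], [-0.001, -0.008, -1.0]]
wrist_force: [-0.2, -0.2, -1.7]
gripper_width: 5.4
```

```bash
python3 - <<'E'
from h import *
togo([454.2,188.3,270],goal(7.65))
E
```

```text
t 8.35 shift cm [0.   0.03 9.96] turn deg [ 0.13 -0.42 -0.01] |F| [-0.2 -0.2 -1.7] w 5.4 tcp [454.2 188.  170.4] q [ 0.32 -0.2   1.56  0.    1.79  0.19]
```

>>> drive_tool([
  {"dx": 0,"dy": 0,"dz": 1.5,"wx": 0,"wy": 0,"wz": 0},
  {"dx": 0,"dy": 0,"dz": 2,"wx": 0,"wy": 0,"wz": 0},
  {"dx": 0,"dy": 0,"dz": 2,"wx": 0,"wy": 0,"wz": 0},
  {"dx": 0,"dy": 0,"dz": 2,"wx": 0,"wy": 0,"wz": 0},
  {"dx": 0,"dy": 0,"dz": 2,"wx": 0,"wy": 0,"wz": 0},
  {"dx": 0,"dy": 0,"dz": 1.5,"wx": 0,"wy": 0,"wz": 0},
  {"dx": 0,"dy": 0,"dz": 0,"wx": 0,"wy": 0,"wz": 0},
  {"dx": 0,"dy": 0,"dz": 0,"wx": 0,"wy": 0,"wz": 0},
])

```text
t: 9.35
tcp_pos: [456.9, 188.5, 293.1]
orientation: [[-0.133, 0.991, 0.006], [0.991, 0.133, 0.001], [0.001, 0.006, -1.0]]
wrist_force: [0.0, -0.1, -1.5]
gripper_width: 4.8
```

```bash
python3 - <<'E'
from h import *
c=snap('scene','scene4')
im=cv2.resize(c['color'][60:240,190:400],None,fx=3.3,fy=3.3); cv2.imwrite('pics/s4.png',np.clip(im*1.6,0,255).astype(np.uint8))
togo([473.2,-140.3,270],goal(-12.8))
E
```

```text
t 9.4 shift cm [  1.63 -32.88  -2.31] turn deg [-2.000e-02  3.500e-01 -2.046e+01] |F| [-0.1 -0.8 -2.3] w 4.5 tcp [456.9 188.5 293.1] q [ 0.32 -0.16  1.31 -0.    1.99  0.19]
```

View pics/s4.png

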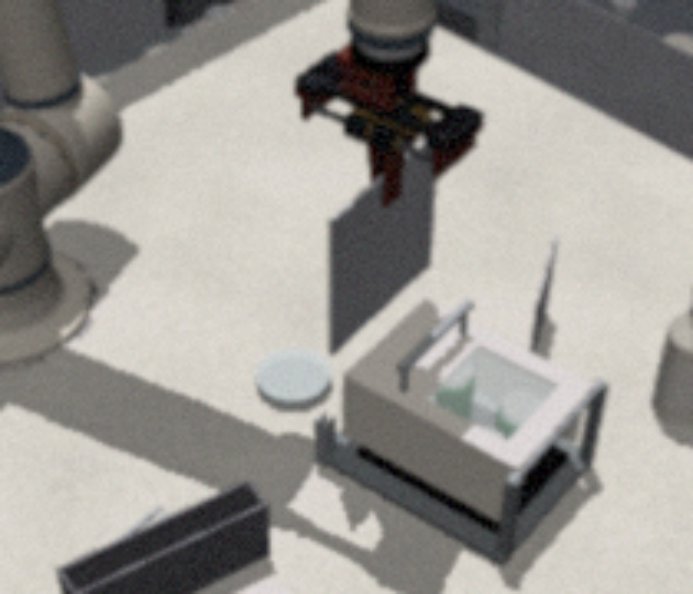

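The panel is clear of the slots and the hood is still shut. Carry it to the trough.

>>> drive_tool([
  {"dx": 0.2,"dy": -2.5,"dz": 0,"wx": 0,"wy": 0,"wz": -2},
  {"dx": 0.2,"dy": -3.5,"dz": 0,"wx": 0,"wy": 0,"wz": -2},
  {"dx": 0.2,"dy": -3.5,"dz": 0,"wx": 0,"wy": 0,"wz": -2},
  {"dx": 0.2,"dy": -3.5,"dz": 0,"wx": 0,"wy": 0,"wz": -2},
  {"dx": 0.2,"dy": -3.5,"dz": 0,"wx": 0,"wy": 0,"wz": -2},
  {"dx": 0.2,"dy": -3.5,"dz": 0,"wx": 0,"wy": 0,"wz": -2},
  {"dx": 0.2,"dy": -3.5,"dz": 0,"wx": 0,"wy": 0,"wz": -2},
  {"dx": 0.2,"dy": -3.5,"dz": 0,"wx": 0,"wy": 0,"wz": -2},
  {"dx": 0.1,"dy": -3,"dz": 0,"wx": 0,"wy": 0,"wz": -2},
  {"dx": 0,"dy": -2,"dz": 0,"wx": 0,"wy": 0,"wz": -2},
  {"dx": 0,"dy": 0,"dz": 0,"wx": 0,"wy": 0,"wz": 0},
  {"dx": 0,"dy": 0,"dz": 0,"wx": 0,"wy": 0,"wz": 0},
])

```text
t: 10.9
tcp_pos: [470.7, -140.5, 282.4]
orientation: [[0.222, 0.975, -0.009], [0.975, -0.222, 0.003], [0.001, -0.009, -1.0]]
wrist_force: [0.0, 0.8, -2.2]
gripper_width: 4.8
```

```bash
python3 - <<'E'
from h import *
togo([473.2,-140.3,250],goal(-12.8))
E
```

```text
t 10.9 shift cm [ 0.25  0.02 -3.24] turn deg [-0.19 -0.49  0.04] |F| [ 0.   0.8 -2.2] w 4.8 tcp [ 470.7 -140.5  282.4] q [-0.36 -0.16  1.32  0.    1.98 -0.14]
```

>>> drive_tool([
  {"dx": 0.25,"dy": 0,"dz": -1.5,"wx": -0.2,"wy": -0.5,"wz": 0},
  {"dx": 0,"dy": 0,"dz": -1.5,"wx": 0,"wy": 0,"wz": 0},
  {"dx": 0,"dy": 0,"dz": 0,"wx": 0,"wy": 0,"wz": 0},
])

```text
t: 11.28
tcp_pos: [473.3, -138.1, 251.2]
orientation: [[0.218, 0.976, 0.0], [0.976, -0.218, 0.0], [0.0, 0.0, -1.0]]
wrist_force: [-0.5, -0.9, -1.7]
gripper_width: 5.0
```

```bash
cat > chk.py <<'E'
from h import *
import sys
tag=sys.argv[1]
togo([473.2,-140.3,130],goal(-12.8))
b=np.radians(-12.8);X2=np.array([np.cos(b),np.sin(b)]);Y2=np.array([-X2[1],X2[0]]);t0=np.array([473.2,-140.26])
t=ctrl.get_obs()['tcp_pos']
for n in('scene','top'):
    c=snap(n,n+tag);P=cloud(c).reshape(-1,3)
    L=np.c_[(P[:,:2]-t0)@X2,(P[:,:2]-t0)@Y2,P[:,2]]
    print('tcp trough',((t[:2]-t0)@X2).round(1),((t[:2]-t0)@Y2).round(1),t[2].round(1))
    m=(abs(L[:,0])<70)&(abs(L[:,1])<110)&(abs(L[:,1])>20)&(L[:,2]>95)&(L[:,2]<t[2]+58);Q=L[m]
    if len(Q)>10:
        A=np.c_[Q[:,1:],np.ones(len(Q))];s=np.linalg.lstsq(A,Q[:,0],rcond=None)[0];print(n,len(Q),np.percentile(Q,[2,50,98],axis=0).round(1).tolist(),'x=a*y+b*z+c',s.round(3),'x at z=5',s[1]*5+s[2])
    m=(abs(L[:,0])<28)&(abs(L[:,1])<130)&(L[:,2]>76)&(L[:,2]<92);print('  rim',np.percentile(L[m],[2,98],axis=0).round(1).tolist())
c=load('scene'+tag);im=cv2.resize(c['color'][100:280,170:330],None,fx=3.3,fy=3.3); cv2.imwrite(f'pics/z{tag}.png',np.clip(im*1.6,0,255).astype(np.uint8))
E
python3 chk.py 5
```

```text
t 11.28 shift cm [-1.000e-02 -2.200e-01 -1.212e+01] turn deg [-0.03  0.01 -0.21] |F| [-0.5 -0.9 -1.7] w 5.0 tcp [ 473.3 -138.1  251.2] q [-0.35 -0.18  1.4   0.    1.92 -0.13]
tcp trough -0.4 2.1 251.2
scene 1513 [[-2.7, -86.5, 131.4], [1.2, -27.7, 217.8], [5.0, 89.3, 305.9]] x=a*y+b*z+c [-1.000e-03  0.000e+00  1.119e+00] x at z=5 1.1202455590681686
  rim [[-21.5, -111.5, 76.4], [23.9, 107.3, 89.2]]
tcp trough -0.4 2.1 251.2
top 145 [[-2.8, 27.6, 136.1], [-2.4, 62.3, 245.8], [1.7, 92.8, 308.9]] x=a*y+b*z+c [ 2.000e-03  7.000e-03 -3.939e+00] x at z=5 -3.9012939308255508
  rim [[-20.9, 24.8, 81.8], [20.7, 110.7, 89.0]]
```

View pics/z5.png

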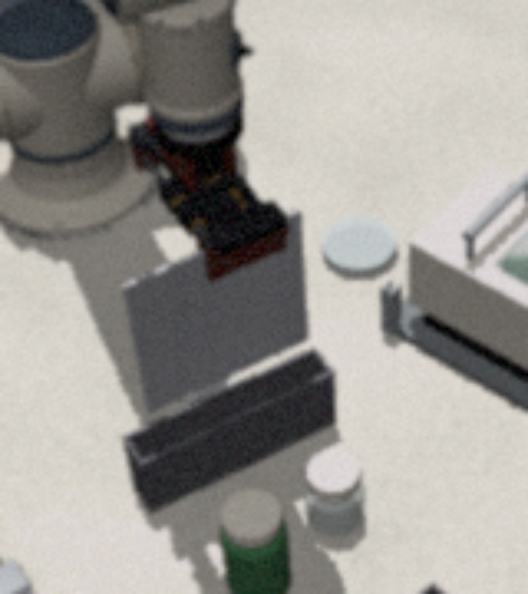

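The panel lines up with the trough's mouth to within about 2 mm. Lowering it in.

>>> drive_tool([
  {"dx": 0.1,"dy": -0.2,"dz": -1.5,"wx": 0,"wy": 0,"wz": -0.2},
  {"dx": 0,"dy": 0,"dz": -1.5,"wx": 0,"wy": 0,"wz": 0},
  {"dx": 0,"dy": 0,"dz": -1.5,"wx": 0,"wy": 0,"wz": 0},
  {"dx": 0,"dy": 0,"dz": 0,"wx": 0,"wy": 0,"wz": 0},
])

```text
t: 11.88
tcp_pos: [474.6, -140.5, 204.7]
orientation: [[0.222, 0.975, 0.002], [0.975, -0.222, -0.0], [0.0, 0.002, -1.0]]
wrist_force: [0.0, -0.2, -2.4]
gripper_width: 4.7
```

```bash
python3 - <<'E'
from h import *
togo([473.8,-140.5,133],goal(-12.8))
E
```

```text
t 11.88 shift cm [-0.08  0.   -7.17] turn deg [0.02 0.13 0.03] |F| [ 0.  -0.2 -2.4] w 4.7 tcp [ 474.6 -140.5  204.7] q [-0.36 -0.19  1.49  0.    1.84 -0.13]
```

>>> drive_tool([
  {"dx": -0.05,"dy": 0,"dz": -1.5,"wx": 0,"wy": 0.1,"wz": 0},
  {"dx": 0,"dy": 0,"dz": -1.5,"wx": 0,"wy": 0,"wz": 0},
  {"dx": 0,"dy": 0,"dz": -1.5,"wx": 0,"wy": 0,"wz": 0},
  {"dx": 0,"dy": 0,"dz": -1,"wx": 0,"wy": 0,"wz": 0},
  {"dx": 0,"dy": 0,"dz": 0,"wx": 0,"wy": 0,"wz": 0},
])

```text
t: 12.5
tcp_pos: [473.7, -140.4, 145.3]
orientation: [[0.222, 0.975, -0.0], [0.975, -0.222, -0.0], [-0.0, -0.0, -1.0]]
wrist_force: [0.7, -0.7, -1.8]
gripper_width: 4.9
```

```bash
python3 chk.py 6
```

```text
t 12.5 shift cm [-0.05  0.01 -1.53] turn deg [ 0.01 -0.02  0.03] |F| [ 0.7 -0.7 -1.8] w 4.9 tcp [ 473.7 -140.4  145.3] q [-0.36 -0.2   1.61 -0.    1.74 -0.13]
tcp trough 0.5 -0.0 145.3
scene 749 [[-1.9, -89.5, 97.3], [2.1, -36.0, 143.3], [5.9, 86.8, 202.1]] x=a*y+b*z+c [ 2.000e-03 -6.000e-03  3.126e+00] x at z=5 3.095087332161998
  rim [[-18.4, -111.6, 76.3], [23.0, 106.7, 91.2]]
tcp trough 0.5 -0.0 145.3
top 76 [[-1.4, 38.3, 103.2], [-1.1, 64.5, 181.4], [3.2, 90.6, 203.1]] x=a*y+b*z+c [ 0.01   0.023 -4.865] x at z=5 -4.749668450758003
  rim [[-20.6, 37.3, 80.2], [20.8, 110.7, 90.5]]
```

View pics/z6.png

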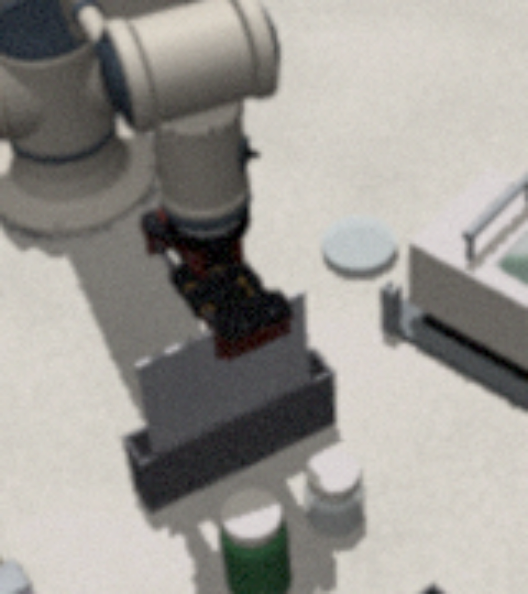

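>>> drive_tool([
  {"dx": -0.5,"dy": 0.11,"dz": -0.3,"wx": -0.72,"wy": -3.2,"wz": 0},
  {"dx": -0.5,"dy": 0.11,"dz": -0.3,"wx": -0.72,"wy": -3.2,"wz": 0},
  {"dx": -0.5,"dy": 0.11,"dz": -0.3,"wx": -0.72,"wy": -3.2,"wz": 0},
  {"dx": -0.5,"dy": 0.11,"dz": -0.3,"wx": -0.72,"wy": -3.2,"wz": 0},
  {"dx": 0,"dy": 0,"dz": 0,"wx": 0,"wy": 0,"wz": 0},
])

```text
t: 13.22
tcp_pos: [455.6, -136.8, 139.0]
orientation: [[0.222, 0.946, 0.235], [0.975, -0.215, -0.055], [-0.001, 0.241, -0.97]]
wrist_force: [-0.4, -0.4, -1.9]
gripper_width: 4.9
```

```bash
cat >> h.py <<'E'
def bottom():
    o=ctrl.get_obs();R=o['orientation'];b=o['tcp_pos']+124.3*R[:,2];a=np.radians(-12.8)
    d=b-np.array([473.2,-140.26,5]);print('bottom in trough x,y,z',(d[0]*np.cos(a)+d[1]*np.sin(a)).round(1),(-d[0]*np.sin(a)+d[1]*np.cos(a)).round(1),d[2].round(1),'lean',np.degrees(np.arccos(-R[2,2])).round(1),o['wrist_force'].round(1))
E
python3 -c "
from h import *
bottom();togo([473.2,-140.3,130],goal(-12.8,-13))"
```

```text
bottom in trough x,y,z 12.1 -0.7 13.4 lean 14.0 [-0.4 -0.4 -1.9]
t 13.22 shift cm [ 1.76 -0.35 -0.9 ] turn deg [0.28 0.93 0.03] |F| [-0.4 -0.4 -1.9] w 4.9 tcp [ 455.6 -136.8  139. ] q [-0.39 -0.51  1.88  0.04  1.53 -0.17]
```

>>> drive_tool([
  {"dx": -0.25,"dy": 0.05,"dz": -0.5,"wx": 0,"wy": 0,"wz": 0},
  {"dx": 0,"dy": 0,"dz": -0.5,"wx": 0,"wy": 0,"wz": 0},
  {"dx": 0,"dy": 0,"dz": 0,"wx": 0,"wy": 0,"wz": 0},
])

```text
t: 13.6
tcp_pos: [453.8, -136.6, 129.5]
orientation: [[0.222, 0.947, 0.234], [0.975, -0.215, -0.055], [-0.001, 0.241, -0.971]]
wrist_force: [-0.3, -0.7, -1.6]
gripper_width: 4.7
```

```bash
python3 -c "
from h import *
bottom()"
```

```text
bottom in trough x,y,z 10.2 -0.9 3.8 lean 13.9 [-0.3 -0.7 -1.6]
```

>>> drive_tool([
  {"dx": 0,"dy": 0,"dz": -0.25,"wx": 0,"wy": 0,"wz": 0},
  {"dx": 0,"dy": 0,"dz": -0.15,"wx": 0,"wy": 0,"wz": 0},
])

```text
t: 13.85
tcp_pos: [454.3, -136.8, 126.2]
orientation: [[0.222, 0.946, 0.235], [0.975, -0.215, -0.055], [-0.002, 0.241, -0.971]]
wrist_force: [-4.1, 0.7, 8.0]
gripper_width: 5.0
```

```bash
python3 -c "
from h import *
bottom()"
```

```text
bottom in trough x,y,z 10.8 -1.0 0.6 lean 13.9 [-4.1  0.7  8. ]
```

It has landed: the wrist force went from about −2 to +8 N in z at the expected height. Opening in stages.

>>> drive_tool([
  {"dx": 0,"dy": 0,"dz": 0,"wx": 0,"wy": 0,"wz": 0},
  {"dx": 0,"dy": 0,"dz": 0,"wx": 0,"wy": 0,"wz": 0},
  {"dx": 0,"dy": 0,"dz": 0,"wx": 0,"wy": 0,"wz": 0},
  {"dx": 0,"dy": 0,"dz": 0,"wx": 0,"wy": 0,"wz": 0},
], grip=-0.3)

```text
t: 14.35
tcp_pos: [454.9, -136.9, 126.8]
orientation: [[0.222, 0.946, 0.236], [0.975, -0.215, -0.055], [-0.002, 0.242, -0.97]]
wrist_force: [-0.2, -0.9, -1.0]
gripper_width: 30.7
```

>>> drive_tool([
  {"dx": 0,"dy": 0,"dz": 0,"wx": 0,"wy": 0,"wz": 0},
  {"dx": 0,"dy": 0,"dz": 0,"wx": 0,"wy": 0,"wz": 0},
  {"dx": 0,"dy": 0,"dz": 0,"wx": 0,"wy": 0,"wz": 0},
  {"dx": 0,"dy": 0,"dz": 0,"wx": 0,"wy": 0,"wz": 0},
  {"dx": 0,"dy": 0,"dz": 0,"wx": 0,"wy": 0,"wz": 0},
  {"dx": 0,"dy": 0,"dz": 0,"wx": 0,"wy": 0,"wz": 0},
], grip=0.6)

```text
t: 15.1
tcp_pos: [454.9, -136.9, 126.8]
orientation: [[0.222, 0.946, 0.236], [0.975, -0.215, -0.055], [-0.002, 0.242, -0.97]]
wrist_force: [0.2, -0.0, 0.7]
gripper_width: 70.2
```

```bash
python3 -c "
from h import *
bottom()"; python3 chk.py 7
```

```text
bottom in trough x,y,z 11.6 -1.0 1.2 lean 14.0 [ 0.2 -0.   0.7]
t 15.1 shift cm [ 1.83 -0.34  0.32] turn deg [ 3.2  13.66  0.  ] |F| [ 0.2 -0.   0.7] w 70.2 tcp [ 454.9 -136.9  126.8] q [-0.4  -0.51  1.9   0.04  1.51 -0.17]
tcp trough -18.6 -0.8 126.8
scene 866 [[-42.1, -89.1, 96.7], [-27.5, -30.7, 136.4], [-13.7, 86.9, 179.5]] x=a*y+b*z+c [ 2.00e-03 -3.02e-01  1.41e+01] x at z=5 12.588079880392906
  rim [[-18.8, -111.3, 76.3], [23.5, 106.9, 91.0]]
tcp trough -18.6 -0.8 126.8
top 452 [[-42.9, -87.3, 97.5], [-28.6, 33.7, 145.6], [-14.0, 88.4, 181.2]] x=a*y+b*z+c [-0.    -0.322 17.753] x at z=5 16.14194016585325
  rim [[-19.9, -109.9, 76.9], [20.8, 110.1, 90.4]]
```

View pics/z7.png

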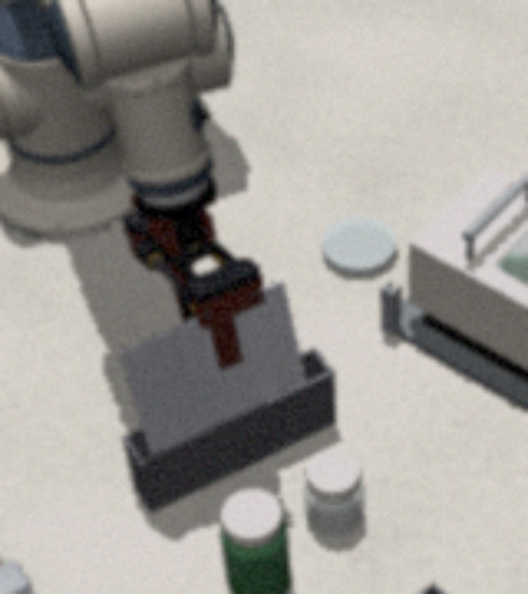

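The panel rests at about 17–18° on the trough wall and is released; both fingers stand clear of it. Retracting along the tool axis.

>>> drive_tool([
  {"dx": -0.4,"dy": 0.1,"dz": 1.5,"wx": 0,"wy": 0,"wz": 0},
  {"dx": -0.5,"dy": 0.1,"dz": 2,"wx": 0,"wy": 0,"wz": 0},
  {"dx": -0.5,"dy": 0.1,"dz": 2,"wx": 0,"wy": 0,"wz": 0},
  {"dx": -0.5,"dy": 0.1,"dz": 2,"wx": 0,"wy": 0,"wz": 0},
  {"dx": -0.5,"dy": 0.1,"dz": 2,"wx": 0,"wy": 0,"wz": 0},
  {"dx": 0,"dy": 0,"dz": 3,"wx": 0.6,"wy": 3,"wz": 0},
  {"dx": 0,"dy": 0,"dz": 3,"wx": 0.6,"wy": 3,"wz": 0},
  {"dx": 0,"dy": 0,"dz": 2,"wx": 0.6,"wy": 3,"wz": 0},
])

```text
t: 16.2
tcp_pos: [427.1, -130.9, 315.2]
orientation: [[0.222, 0.972, 0.083], [0.975, -0.22, -0.026], [-0.007, 0.087, -0.996]]
wrist_force: [0.6, 0.4, -0.6]
gripper_width: 70.0
```

```bash
python3 -c "
from h import *
c=snap('scene','scene8');im=cv2.resize(c['color'][60:280,170:400],None,fx=2.7,fy=2.7); cv2.imwrite('pics/s8.png',np.clip(im*1.6,0,255).astype(np.uint8))
togo([528.5,197.8,250],goal(7.65))
P=cloud(c).reshape(-1,3);b=np.radians(-12.8);X2=np.array([np.cos(b),np.sin(b)]);Y2=np.array([-X2[1],X2[0]])
d=P[:,:2]-np.array([473.2,-140.26]);L=np.c_[d@X2,d@Y2,P[:,2]]
m=(abs(L[:,0])<70)&(abs(L[:,1])<95)&(L[:,2]>95)&(L[:,2]<195);print(np.degrees(np.arctan(np.polyfit(L[m,2],L[m,0],1))),L[m].max(0),L[m].min(0))
"
```

```text
t 16.25 shift cm [10.06 32.9  -6.7 ] turn deg [ 0.66  5.03 20.43] |F| [-3.4  0.4 -0.2] w 70.4 tcp [ 427.9 -131.2  317. ] q [-0.38 -0.34  1.42  0.01  1.98 -0.15]
[-17.15247664  86.17675883] [ -8.95007282  90.5003674  185.14492527] [-45.11738106 -91.9393464   95.03192625]
```

View pics/s8.png

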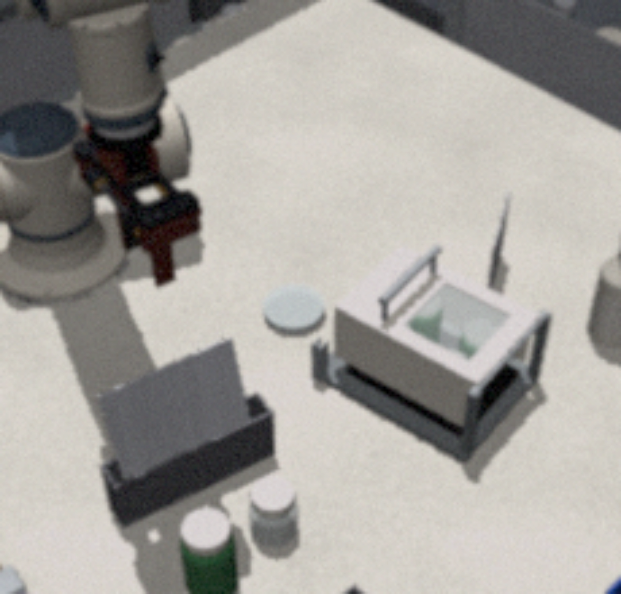

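The panel stands in the trough with the gripper clear. On to the handle.

>>> drive_tool([
  {"dx": 1,"dy": 3.3,"dz": -0.5,"wx": 0.1,"wy": 0.5,"wz": 2},
  {"dx": 1,"dy": 3.3,"dz": -0.5,"wx": 0.1,"wy": 0.5,"wz": 2},
  {"dx": 1,"dy": 3.3,"dz": -0.5,"wx": 0.1,"wy": 0.5,"wz": 2},
  {"dx": 1,"dy": 3.3,"dz": -0.5,"wx": 0.1,"wy": 0.5,"wz": 2},
  {"dx": 1,"dy": 3.3,"dz": -0.5,"wx": 0.1,"wy": 0.5,"wz": 2},
  {"dx": 1,"dy": 3.3,"dz": -0.5,"wx": 0.1,"wy": 0.5,"wz": 2},
  {"dx": 1,"dy": 3.3,"dz": -0.5,"wx": 0.1,"wy": 0.5,"wz": 2},
  {"dx": 1,"dy": 3.3,"dz": -0.5,"wx": 0,"wy": 0.5,"wz": 2},
  {"dx": 1,"dy": 3,"dz": -0.5,"wx": 0,"wy": 0.5,"wz": 2},
  {"dx": 1,"dy": 2.5,"dz": -0.5,"wx": 0,"wy": 0.5,"wz": 2},
  {"dx": 0,"dy": 0,"dz": 0,"wx": 0,"wy": 0,"wz": 0},
])

```text
t: 17.62
tcp_pos: [528.3, 197.4, 270.6]
orientation: [[-0.135, 0.991, 0.011], [0.991, 0.135, 0.003], [0.002, 0.011, -1.0]]
wrist_force: [-0.6, -0.7, -0.2]
gripper_width: 70.3
```

```bash
python3 -c "
from h import *
togo([528,196.2,220],goal(7.65))"
```

```text
t 17.62 shift cm [-0.03 -0.12 -5.06] turn deg [-0.2   0.63 -0.09] |F| [-0.6 -0.7 -0.2] w 70.3 tcp [528.3 197.4 270.6] q [0.3  0.01 1.19 0.   1.93 0.16]
```

>>> drive_tool([
  {"dx": 0,"dy": -0.1,"dz": -2,"wx": -0.2,"wy": 0.6,"wz": 0},
  {"dx": 0,"dy": 0,"dz": -2,"wx": 0,"wy": 0,"wz": 0},
  {"dx": 0,"dy": 0,"dz": -2,"wx": 0,"wy": 0,"wz": 0},
  {"dx": 0,"dy": 0,"dz": -2,"wx": 0,"wy": 0,"wz": 0},
  {"dx": 0,"dy": 0,"dz": -2,"wx": 0,"wy": 0,"wz": 0},
  {"dx": 0,"dy": 0,"dz": 0,"wx": 0,"wy": 0,"wz": 0},
])

```text
t: 18.38
tcp_pos: [525.7, 189.5, 163.9]
orientation: [[-0.126, 0.992, -0.001], [0.992, 0.126, -0.002], [-0.002, -0.001, -1.0]]
wrist_force: [0.7, -0.5, -0.3]
gripper_width: 70.3
```

```bash
python3 -c "
from h import *
togo([528,196.2,132],goal(7.65))
c=snap('scene','scene9');im=cv2.resize(c['color'][80:220,250:400],None,fx=4,fy=4); cv2.imwrite('pics/s9.png',np.clip(im*1.6,0,255).astype(np.uint8))"
```

```text
t 18.38 shift cm [ 0.23  0.67 -3.19] turn deg [ 0.13 -0.05  0.41] |F| [ 0.7 -0.5 -0.3] w 70.3 tcp [525.7 189.5 163.9] q [ 0.29 -0.02  1.41 -0.    1.76  0.16]
```

View pics/s9.png

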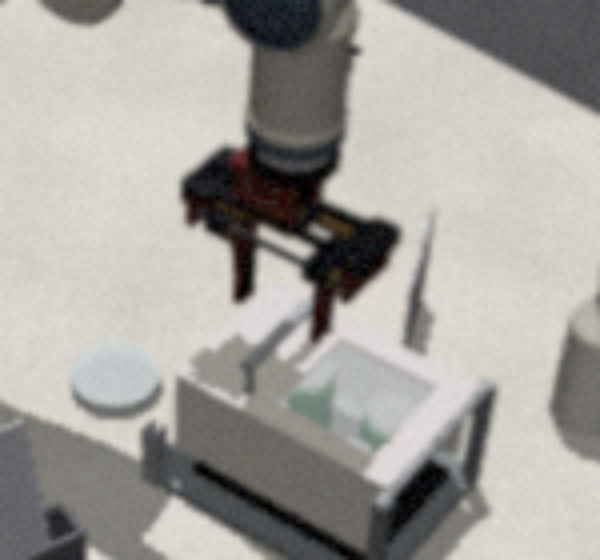

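The fingers straddle the bar. I'll lower the rest of the way and close.

>>> drive_tool([
  {"dx": 0.2,"dy": 0.6,"dz": -1.2,"wx": 0,"wy": 0,"wz": 0.4},
  {"dx": 0,"dy": 0,"dz": -1.2,"wx": 0,"wy": 0,"wz": 0},
  {"dx": 0,"dy": 0,"dz": -0.3,"wx": 0,"wy": 0,"wz": 0},
  {"dx": 0,"dy": 0,"dz": 0,"wx": 0,"wy": 0,"wz": 0},
])

```text
t: 18.92
tcp_pos: [529.0, 195.8, 138.5]
orientation: [[-0.133, 0.991, 0.004], [0.991, 0.133, -0.001], [-0.001, 0.004, -1.0]]
wrist_force: [-0.3, 0.5, -0.2]
gripper_width: 70.3
```

```bash
python3 -c "
from h import *
togo([528,196.2,132],goal(7.65))"
```

```text
t 18.93 shift cm [-0.1   0.04 -0.65] turn deg [0.05 0.24 0.03] |F| [-0.3  0.5 -0.2] w 70.3 tcp [529.  195.8 138.5] q [ 0.3  -0.01  1.44 -0.    1.71  0.16]
```

>>> drive_tool([
  {"dx": -0.1,"dy": 0,"dz": -0.5,"wx": 0,"wy": 0.2,"wz": 0},
  {"dx": 0,"dy": 0,"dz": -0.05,"wx": 0,"wy": 0,"wz": 0},
  {"dx": 0,"dy": 0,"dz": 0,"wx": 0,"wy": 0,"wz": 0},
  {"dx": 0,"dy": 0,"dz": 0,"wx": 0,"wy": 0,"wz": 0},
  {"dx": 0,"dy": 0,"dz": 0,"wx": 0,"wy": 0,"wz": 0},
  {"dx": 0,"dy": 0,"dz": 0,"wx": 0,"wy": 0,"wz": 0},
  {"dx": 0,"dy": 0,"dz": 0,"wx": 0,"wy": 0,"wz": 0},
  {"dx": 0,"dy": 0,"dz": 0,"wx": 0,"wy": 0,"wz": 0},
  {"dx": 0,"dy": 0,"dz": 0,"wx": 0,"wy": 0,"wz": 0},
], grip=-1, force=30)

```text
t: 20.05
tcp_pos: [528.2, 196.0, 133.8]
orientation: [[-0.133, 0.991, 0.002], [0.991, 0.133, -0.0], [-0.001, 0.002, -1.0]]
wrist_force: [-1.0, -0.4, 1.6]
gripper_width: 11.2
```

```bash
python3 -c "
from h import *
togo([528,196.2,132],goal(7.65))"
```

```text
t 20.05 shift cm [-0.02  0.02 -0.18] turn deg [0.02 0.09 0.02] |F| [-1.  -0.4  1.6] w 11.2 tcp [528.2 196.  133.8] q [ 0.3  -0.01  1.45 -0.    1.7   0.16]
```

Gripped: 11.2 mm on the 12 mm bar. I'll start along the arc and check after a few degrees.

>>> drive_tool([
  {"dx": 0.45,"dy": 0.06,"dz": 1.35,"wx": 0,"wy": 0,"wz": 0},
  {"dx": 0.55,"dy": 0.08,"dz": 1.3,"wx": 0,"wy": 0,"wz": 0},
  {"dx": 0.7,"dy": 0.09,"dz": 1.25,"wx": 0,"wy": 0,"wz": 0},
])

```text
t: 20.42
tcp_pos: [543.3, 197.8, 170.8]
orientation: [[-0.133, 0.991, -0.008], [0.991, 0.133, -0.003], [-0.002, -0.008, -1.0]]
wrist_force: [-2.6, 0.2, -5.7]
gripper_width: 10.9
```

```bash
cat >> h.py <<'E'
def hoodang():
    o=ctrl.get_obs();a=np.radians(7.65);t=o['tcp_pos']-41*o['orientation'][:,2]*1
    # bar assumed at pads: reference TCP when shut
    d=o['tcp_pos']-np.array([528.2,196.0,133.8]);dx=d[0]*np.cos(a)+d[1]*np.sin(a);dy=-d[0]*np.sin(a)+d[1]*np.cos(a)
    f=155-dx;u=46+d[2]
    print('t',round(o['t'],2),'th',(np.degrees(np.arctan2(u,f))-16.53).round(2),'r err',(np.hypot(f,u)-161.7).round(2),'dy',dy.round(2),'dX,dZ',dx.round(1),d[2].round(1),'F',o['wrist_force'].round(1),'w',o['gripper_width'].round(1),'tilt',Ro.from_matrix(o['orientation']@goal(7.65).T).as_rotvec(degrees=True).round(2))
E
python3 -c "
from h import *
hoodang()"
```

```text
Traceback (most recent call last):
  File "h.py", line 47, in hoodang
    print('t',round(o['t'],2),'th',(np.degrees(np.arctan2(u,f))-16.53).round(2),'r err',(np.hypot(f,u)-161.7).round(2),'dy',dy.round(2),'dX,dZ',dx.round(1),d[2].round(1),'F',o['wrist_force'].round(1),'w',o['gripper_width'].round(1),'tilt',Ro.from_matrix(o['orientation']@goal(7.65).T).as_rotvec(degrees=True).round(2))
                                                                                                                                                                                                            ^^^^^^^^^^^^^^^^^^^^^^^^
AttributeError: 'float' object has no attribute 'round'
```

```bash
sed -i "s/o\['gripper_width'\].round(1),'tilt'/round(o['gripper_width'],1),'tilt'/" h.py
python3 -c "
from h import *
hoodang()"
```

```text
t 20.43 th 14.18 r err 0.94 dy -0.18 dX,dZ 15.2 37.0 F [-2.6  0.2 -5.7] w 10.9 tilt [-0.16  0.46 -0.01]
```

>>> drive_tool([
  {"dx": 0.65,"dy": 0.1,"dz": 1.0,"wx": 0,"wy": -0.4,"wz": 0},
  {"dx": 0.75,"dy": 0.1,"dz": 0.95,"wx": 0,"wy": 0,"wz": 0},
  {"dx": 0.85,"dy": 0.11,"dz": 0.85,"wx": 0,"wy": 0,"wz": 0},
])

```text
t: 20.8
tcp_pos: [565.0, 200.6, 201.2]
orientation: [[-0.133, 0.991, -0.006], [0.991, 0.133, -0.004], [-0.004, -0.006, -1.0]]
wrist_force: [-5.9, -1.2, -2.6]
gripper_width: 10.6
```

```bash
python3 -c "
from h import *
hoodang()"
```

```text
t 20.8 th 27.34 r err 1.92 dy -0.32 dX,dZ 37.0 67.4 F [-5.9 -1.2 -2.6] w 10.6 tilt [-0.25  0.34 -0.01]
```

>>> drive_tool([
  {"dx": 0.9,"dy": 0.13,"dz": 0.75,"wx": 0,"wy": 0,"wz": 0},
  {"dx": 0.95,"dy": 0.13,"dz": 0.7,"wx": 0,"wy": 0,"wz": 0},
  {"dx": 0.9,"dy": 0.12,"dz": 0.6,"wx": 0,"wy": 0,"wz": 0},
  {"dx": 0,"dy": 0,"dz": 0,"wx": 0,"wy": 0,"wz": 0},
])

```text
t: 21.3
tcp_pos: [592.5, 204.2, 226.2]
orientation: [[-0.133, 0.991, -0.008], [0.991, 0.133, -0.005], [-0.004, -0.008, -1.0]]
wrist_force: [-2.1, -0.4, -5.8]
gripper_width: 11.1
```

```bash
python3 - <<'E'
from h import *
hoodang()
a=np.radians(7.65);X=np.array([np.cos(a),np.sin(a)]);Y=np.array([-X[1],X[0]]);p0=np.array([451.75,187.85])
for n in('scene','top'):
    c=snap(n,n+'10');P=cloud(c).reshape(-1,3);L=np.c_[(P[:,:2]-p0)@X,(P[:,:2]-p0)@Y,P[:,2]]
    im=cv2.resize(c['color'][80:220,250:400] if n=='scene' else c['color'][120:290,130:280],None,fx=4,fy=3.5); cv2.imwrite(f'pics/{n}10z.png',np.clip(im*1.6,0,255).astype(np.uint8))
    # left/right side strips of hood top, excluding gripper
    for s in((-68,-50),(50,68)):
        m=(L[:,0]>20)&(L[:,0]<215)&(L[:,1]>s[0])&(L[:,1]<s[1])&(L[:,2]>110)
        # keep points near expected 40deg plane through hinge line (z 125+8 offset)
        if m.sum()>15:
            Q=L[m][:,[0,2]].astype(np.float32)
            best=None
            rng=np.random.default_rng(0)
            for _ in range(300):
                i,j=rng.choice(len(Q),2,replace=False);d=Q[j]-Q[i];nn=np.hypot(*d)
                if nn<25: continue
                r=abs((Q-Q[i])@np.array([-d[1],d[0]])/nn)<3
                if best is None or r.sum()>best.sum(): best=r
            if best is not None:
                v=cv2.fitLine(Q[best],cv2.DIST_L2,0,.01,.01).ravel();print(n,s,m.sum(),best.sum(),'ang',np.degrees(np.arctan2(-v[1],v[0])),'span',Q[best].min(0),Q[best].max(0))
E
```

```text
t 21.3 th 40.37 r err 3.51 dy -0.47 dX,dZ 64.8 92.4 F [-2.1 -0.4 -5.8] w 11.1 tilt [-0.31  0.45 -0.01]
scene (-68, -50) 938 186 ang 39.658634 span [ 66.30116 148.86061] [214.91232 272.11224]
scene (50, 68) 210 104 ang 40.402676 span [108.566376 148.37772 ] [214.77936 241.45361]
top (-68, -50) 1928 426 ang -20.749733 span [ 27.809172 566.8273  ] [188.7449 629.6322]
top (50, 68) 486 162 ang -50.21242 span [ 20.047926 215.0266  ] [ 70.22221 273.11722]
```

View pics/scene10z.png

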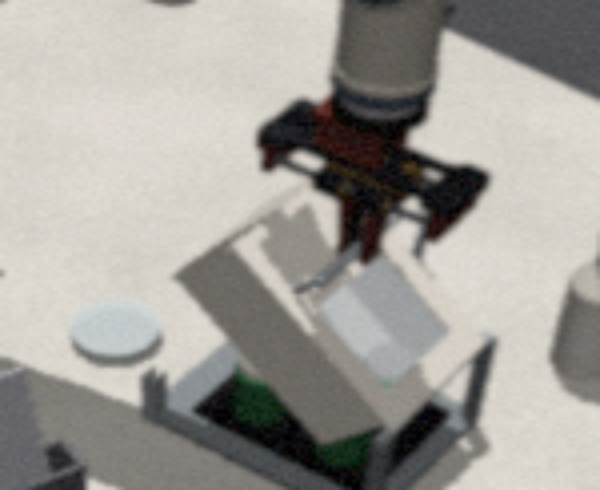

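View pics/top10z.png

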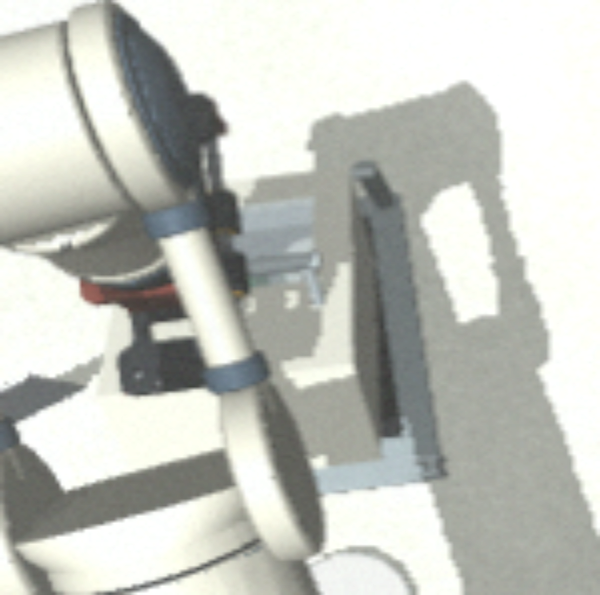

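The scene camera's plane fits to the hood top give 39.7° and 40.4°, and the arm's arc gives 40.4°. The top view's fits picked up the arm instead, so I'm not using them. I'll hold briefly and check that it stays put.

>>> drive_tool([
  {"dx": 0,"dy": 0,"dz": 0,"wx": 0,"wy": 0,"wz": 0},
  {"dx": 0,"dy": 0,"dz": 0,"wx": 0,"wy": 0,"wz": 0},
  {"dx": 0,"dy": 0,"dz": 0,"wx": 0,"wy": 0,"wz": 0},
  {"dx": 0,"dy": 0,"dz": 0,"wx": 0,"wy": 0,"wz": 0},
])

```text
t: 21.9
tcp_pos: [591.3, 204.0, 225.4]
orientation: [[-0.133, 0.991, -0.009], [0.991, 0.133, -0.006], [-0.005, -0.009, -1.0]]
wrist_force: [-2.5, -0.1, -3.9]
gripper_width: 10.9
```

```bash
python3 - <<'E'
from h import *
hoodang()
a=np.radians(7.65);X=np.array([np.cos(a),np.sin(a)]);Y=np.array([-X[1],X[0]]);p0=np.array([451.75,187.85])
c=snap('scene','scene11');P=cloud(c).reshape(-1,3);L=np.c_[(P[:,:2]-p0)@X,(P[:,:2]-p0)@Y,P[:,2]]
for s in((-68,-50),(50,68)):
    e=125+8+ (232-L[:,0])*np.tan(np.radians(40))+0
    m=(L[:,0]>80)&(L[:,0]<200)&(L[:,1]>s[0])&(L[:,1]<s[1])&(abs(L[:,2]-e)<15)
    v=cv2.fitLine(L[m][:,[0,2]].astype(np.float32),cv2.DIST_HUBER,0,.01,.01).ravel();print('ang',m.sum(),np.degrees(np.arctan(-v[1]/v[0])))
b=np.radians(-12.8);X2=np.array([np.cos(b),np.sin(b)]);Y2=np.array([-X2[1],X2[0]])
d=P[:,:2]-np.array([473.2,-140.26]);L=np.c_[d@X2,d@Y2,P[:,2]]
m=(abs(L[:,0])<70)&(abs(L[:,1])<95)&(L[:,2]>95)&(L[:,2]<195);print('panel lean',np.degrees(np.arctan(np.polyfit(L[m,2],L[m,0],1)))[0],np.percentile(L[m],[2,98],axis=0).round(0).tolist())
# bystanders: difference to start
s0=load('scene0');cl=cloud(s0)
for nm,(u,v) in dict(tall=(248,256),short=(271,245),dish=(278,175),flask=(200,315),brush=(172,275),spray=(402,150)).items():
    print(nm,depth(s0,u,v).round(0),depth(c,u,v).round(0))
cv2.imwrite('pics/s11.png',c['color'])
print(ctrl.get_obs()['joint_vel'].round(4))
E
```

```text
t 21.9 th 39.89 r err 3.49 dy -0.49 dX,dZ 63.6 91.6 F [-2.5 -0.1 -3.9] w 10.9 tilt [-0.33  0.49 -0.  ]
ang 195 39.61682
ang 108 39.425232
panel lean -17.056584677941757 [[-42.0, -88.0, 97.0], [-13.0, 85.0, 180.0]]
tall [ 614. -226.  120.] [ 615. -226.  120.]
short [ 611. -128.   78.] [ 609. -125.   73.]
dish [356. 151.  14.] [358. 150.  16.]
flask [ 649. -446.   82.] [ 648. -445.   80.]
brush [ 443. -409.   22.] [ 443. -409.   23.]
spray [696. 435. 180.] [693. 442. 174.]
[ 0.0005  0.0021 -0.0014  0.003  -0.0005 -0.0014]
```

View pics/s11.png

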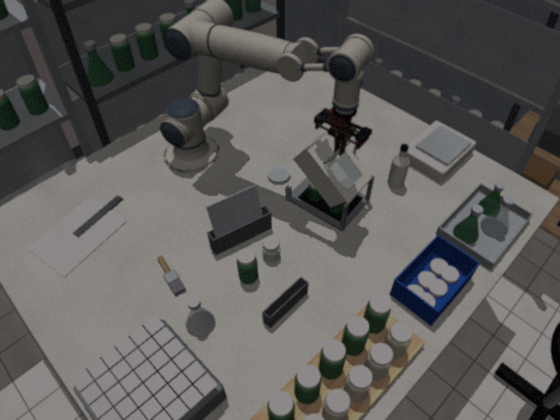

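The hood is steady at about 39.7° in the grip. The panel is in the trough (238,218), and the bystanders visible here haven't moved. Handing in.

```bash
python3 -c "
from h import *
print(ctrl.job_done()); hoodang()"
```

```text
the job is handed in; nothing more can be done
None
the job is handed in; nothing more can be done
```

The panel is standing in the trough, let go, and I handed in with the hood held open at about 40° in the grip. No verdict came back.

**What I did:** I drew the panel straight up out of the slots with the hood shut. I lowered it into the larger trough until the wrist force showed it on the floor, tilted it towards the robot-side wall and released it. Then I gripped the hood's handle and lifted it along its arc, and handed in at about 22 s of the 64 s.

**Last checks before hand-in:**

| Check | Result |
|---|---|
| Hood angle from the camera | 39.4–39.6° |
| Hood angle from the arm's arc | 39.9°, moved about 0.5° over the last 0.6 s |
| Wrist force with the hood held | about 4.6 N, finger opening 10.9 mm on the 12 mm bar |
| Panel | leaning about 17°, lower edge 11–12 mm from the middle of the floor by the release pose, 13–16 mm by the camera fit |
| Bystanders | jars, dish, flask and brush within about 6 mm of the start readings; the bottle's single depth sample differed by 9 mm at a sloping edge, with no contact seen |

**What failed or disagreed:**
- **TCP reading:** the real fingertips sit about 22 mm short of the reported TCP. My first grip therefore closed just above the panel and nudged it about 3 mm in its slots. I regripped lower, and used the same correction at the handle.
- **Arc radius:** it came out 3.5 mm larger than the handle's 161.7 mm, so the arm-based angle is slightly less certain than the camera one.
- **Top camera:** its fits of the open hood were spoiled by the arm covering it, so I did not use them.
- **Forceps:** I did not measure their position at the end; nothing went near them.

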